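# Stand the fallen gas cylinders in their bay and latch its door

## Task

Put the two small paint tins that stand in the way of the cylinder bay's door into the black tray. Stand every fallen gas cylinder upright inside the bay, tipping it up by the neck with its foot end kept down on the bench (the back panel is the stop to butt the foot against); never lift a cylinder bodily. When all are standing, push the bay's door shut until its latch snaps in, and leave the other things on the bench alone.

Things in the scene. Friction and masses are not known exactly. Their poses are not given: they have to be found in the camera images.
- cyl1: gas cylinder, 178 mm long, 0.8 kg, lying, foot to the bay; may be absent. Origin: centre of foot face; x axis: foot to stem. Along x: octagonal rubber boot 60 mm across flats (to 32 mm), aluminium body 58 mm thick (to 115), shoulder, brass neck 22 mm thick (128 to 168, pinch here), dark valve stem 14 mm thick (to 178). Lying, its axis is 30 mm above the bench; standing, origin z = 0 and x points up
- cyl2: gas cylinder, 178 mm long, 0.8 kg, lying, foot to the bay; may be absent. Origin: centre of foot face; x axis: foot to stem. Along x: octagonal rubber boot 60 mm across flats (to 32 mm), aluminium body 58 mm thick (to 115), shoulder, brass neck 22 mm thick (128 to 168, pinch here), dark valve stem 14 mm thick (to 178). Lying, its axis is 30 mm above the bench; standing, origin z = 0 and x points up
- cyl3: gas cylinder, 178 mm long, 0.8 kg, lying, foot to the bay; may be absent. Origin: centre of foot face; x axis: foot to stem. Along x: octagonal rubber boot 60 mm across flats (to 32 mm), aluminium body 58 mm thick (to 115), shoulder, brass neck 22 mm thick (128 to 168, pinch here), dark valve stem 14 mm thick (to 178). Lying, its axis is 30 mm above the bench; standing, origin z = 0 and x points up
- bay: open-topped grey metal bay bolted to the bench, no floor, doorway to the robot. Origin on the bench, mid-doorway; x into the bay, y left along the doorway. Back panel (the stop, 75 mm high): inner face at x = 85 mm. Side panels (90 mm high, x 1 to 91): inner faces at y = +-132.5. Takes three cylinders side by side (y = 85, 0, -85)
- strike (a point): centre of the strike plate (6 x 24 x 30 mm in the bay's x, y, z) at the right of the doorway, 83 mm above the bench, fixed to a latch post 110 mm high that stands beside it
- door (a joint): door angle (rad): 0 shut, grows as it opens towards the robot, then round to the left, up to 2.75; stays where left (hinge friction 0.05 N m). Panel 275 mm from hinge line to free edge, 10 mm thick centred on that line, 6 to 94 mm above the bench. At angle a it points from the hinge along (-sin a, -cos a) in the bay's x, y. Shut it by pushing its outer face
- door_hinge (a point): the door's vertical hinge line, at bench height; at x = -8, y = 145 mm in the bay's frame
- latch (a joint): bevelled sprung brass bolt at the top of the door's free edge, 83 mm up: 0 fully out (14 mm past the edge), grows as pressed in (12 mm at most; 1 to 3 N). As the door shuts, its bevel rides over the strike in the last 0.08 rad (about 7 N at the free edge), then it snaps out behind it. Latched: door under 0.02 and latch under 0.003
- tin1: small closed round steel tin, 50 mm across, 85 mm high, 0.25 kg, at first standing on the bench in the sweep of the door. Origin: centre of its underside; z up along its axis
- tin2: small closed round steel tin, 50 mm across, 85 mm high, 0.25 kg, at first standing on the bench in the sweep of the door. Origin: centre of its underside; z up along its axis
- tray: black open tray fixed on the bench to the right of the bay, 180 x 180 mm outside (x, y), walls 4 mm thick and 30 mm high, floor 4 mm thick. Origin: centre of its underside
- tape: bystander, loose, not part of the job: roll of tape, 76 mm across, 24 mm high; origin at the centre of its underside
- jar: bystander, loose, not part of the job: glass jar, 60 mm across, 75 mm high; origin at the centre of its underside
- wrench: bystander, loose, not part of the job: open-ended wrench lying on the bench beyond the bay
- driver: bystander, loose, not part of the job: small screwdriver lying between bay and tray
- carton: bystander, loose, not part of the job: cardboard box 70 x 90 x 50 mm; origin at the centre of its underside
Not all that is in view belongs to the job. Leave any green look-alike of the cyl3 alone.

How it is judged:
By the outcome, as a careful person would: the job done as asked, in the order asked, and still so for the second after the job is handed in, with the robot touching nothing.
Of cyl1, cyl2, cyl3 only 2 to 3 are there at a start; the rules pass over those that are not, and their reading is None.
At some moment in a run one of cyl1, cyl2, cyl3, tin1, tin2 may be knocked a few centimetres aside while the robot is not near it.
Once in a run the grip may slacken for a moment while it holds something.
It also fails if it takes over 208 s, if anything falls off the work surface, if the arm or the gripper's body presses on something with over 40 N, if the wrist force passes 120 N, or if a joint passes its speed limit or range.

## Robot

A 6-joint arm with a two-finger parallel gripper is mounted at the origin on the work surface. World frame = base frame: x ahead of the robot, y to its left, z up, the work surface at z = 0. Lengths are in m, angles in rad, forces in N, time in s.
With the tool pointing down it reaches from about 0.35 to 0.775 m from the base axis. Payload 7.3 kg.
Tool frame: the origin (TCP) lies on the front face of the gripper's body, between the roots of the fingers; the fingertips stand 66 mm ahead of it and the grasp point (between the pads) lies 47 mm ahead of it; z points along the fingers, y is the direction in which the jaws open and shut (so a half turn about z gives the same grasp; the last joint's range is limited). The gripper opens to 92 mm and grips with 3 to 60 N. Pads are 19 mm wide; open, the fingers measure 130 mm over their backs; the gripper's body (75 mm by 190 mm) begins 47 mm behind the grasp point.
Start: joints at [1.161, 0.342, 1.524, -0, 1.275, -0.146], TCP at [0.137, 0.507, 0.292] pointing down, gripper open.
Joint ranges: [-2.53, 2.53], [-0.77, 2.02], [0.04, 2.7], [-1, 4.14], [0.28, 2.66], [-3.11, 3.11]. Speed limits (rad/s): [2.57, 2.57, 3.14, 3.14, 3.14, 3.14].

## Interface

Orientations are given as [roll, pitch, yaw] about the fixed x, y, z axes, in that order (R = Rz(yaw) Ry(pitch) Rx(roll)).
In Python, from cell import observe, read_camera, hand_in, search_frame, tip_of gives the robot as it stands. The module is installed in compiled form; this text tells all that it offers.
- The arm moves only by the tool apply_moves, never from a script. Its argument "motion" is a list of rows, each an object with "offset": the shift along the tool's x, y, z in mm, a list of three; "rotation": the turn, a rotation vector about the tool's x, y, z in rad, a list of three. In form: [{"offset": [x, y, z], "rotation": [rx, ry, rz]}, ...]. A call has 1 to 12 rows; each row shifts and turns the pose as measured when the row begins, along the tool's axes as they then stand; what a row does not reach is not made up. A row lasts 1/12 s, in which the tool goes at most 41.7 mm and 7.16 degrees, less where a joint would pass 70% of its speed; a pose out of reach is approached as far as the arm can. A call with a gripper value outside its range is refused whole. "grip" is the closure, from 0 (fully open) to 1 (shut), set as the call begins (left out, the last holds). The fingers move at their own pace and stop on an object; "grip_force" is the grip in N (left out, the last holds). Time passes only in rows, so rows that do not move let the fingers close. It gives the time, the measured TCP pose, the force and the opening at its end, in the units of the state.
- observe(): the state, without advancing time (a new reading comes with each control period).
- read_camera(name): name is "scene" or "top"; returns a dict with "img" (420x560x3 uint8, red, green, blue), "camera_matrix" (3x3 intrinsics, pixels), "R" (3x3) and "t" (3): a world point X has camera coordinates R X + t. Camera axes: x right, y down, z forward; pixel columns grow to the right and rows downward; lengths in m; the calibration is good to about 2 mm. A picture is of the moment at which its call begins. There is no depth.
- hand_in(): hands the job in, once; it reports no verdict.
Trained networks look in a picture, given as the dict that the camera call returned (one of the last four; its "shot" number tells which), for a name from the list of things; names that differ only in an ending like _2 or _b are one class to them, and where a whole thing is asked for, a point or a joint stands for the part that bears it (a point fixed in the world has none). Each returns a list of dicts, best first, with "score" (0 to 1); they miss things now and then, are a little off and sometimes report something else, mostly with a low value. They report only what shows in the picture. A call takes as long as a camera call. They do not tell look-alikes from the thing itself.
- search_frame(query, picture): "location" ([x, y, z] in m, in world coordinates, good to about 4 mm: the middle of the surface that is visible of it).
- tip_of(query, picture): "location" ([x, y, z] in m, in world coordinates, good to about 4 mm: a listed point, or the origin of a listed thing).
The state is a dict: "time": time; "qpos": joint angles; "qvel": joint speeds; "joint_efforts": joint torques, N m; "tool_pos": TCP position; "tool_rot": TCP orientation; "contact_force": force on the tool from outside, world axes, zero at the start; "torque": the same for the moment, N m; "opening": finger opening in m.
Only numpy, scipy, OpenCV 4.12 (cv2) and the standard library are available. Lean on these libraries where they do the work, as an engineer would, in place of code of your own. Each camera call takes 0.05 s, during which the arm holds its last target.

## Working session

There is one attempt and no reset: what is moved stays moved. The work goes in short steps, Python scripts to look and compute and a tool call to move; the robot and the scene stay as the last step left them, time stands still between calls to the robot, and variables do not carry over. Pictures are saved under pics/ and viewed, and the job is handed in when it is done.

Besides the shell and the picture viewer there is one more tool, called after "Emit:" as name(argument=value, ...) on one line, values as JSON. apply_moves: Moves the arm, as the interface text tells. Its arguments: {"type":"object","properties":{"motion":{"type":"array"},"grip":{"type":"number"},"grip_force":{"type":"number"}},"required":["motion"]}

```bash
mkdir -p pics
cat > h.py <<'E'
import numpy as np, cv2, json
from cell import observe, read_camera, hand_in, search_frame, tip_of
from scipy.spatial.transform import Rotation as Ro
def save(p,n):
    cv2.imwrite('pics/'+n+'.png', p['img'][:,:,::-1])
def proj(p,X):
    c=p['R']@np.array(X)+p['t']; u=p['camera_matrix']@c; return u[:2]/u[2]
def back(p,uv,z):
    d=p['R'].T@np.linalg.inv(p['camera_matrix'])@np.array([uv[0],uv[1],1.]); o=-p['R'].T@p['t']
    return o+d*(z-o[2])/d[2]
E
python3 - <<'E'
from h import *
s=observe(); print({k:np.round(v,3).tolist() for k,v in s.items()})
for n in ('scene','top'):
    p=read_camera(n); save(p,n+'0')
    for q in ['cyl1','tin1','tray','bay','strike','door','door_hinge','latch','tape','jar','carton']:
        for f in (search_frame,tip_of):
            try: print(n,q,f.__name__,[(np.round(d['location'],3).tolist(),round(d['score'],2)) for d in f(q,p)])
            except Exception as e: print(n,q,f.__name__,'ERR',e)
print(observe()['time'])
E
```

```text
{'time': 0.0, 'qpos': [1.161, 0.343, 1.525, -0.0, 1.275, -0.146], 'qvel': [-0.001, 0.0, 0.001, 0.0, 0.001, -0.001], 'joint_efforts': [-0.002, -43.123, -24.422, 0.072, 0.056, -0.0], 'tool_pos': [0.137, 0.507, 0.292], 'tool_rot': [-3.14, -0.0, 2.878], 'contact_force': [0.036, -0.765, -0.149], 'torque': [-0.007, -0.012, -0.013], 'opening': 0.092}
scene cyl1 call [([0.595, -0.125, 0.047], 0.83), ([0.584, 0.061, 0.052], 0.73), ([0.294, -0.205, 0.042], 0.62)]
scene cyl1 call [([0.635, -0.118, 0.03], 0.92), ([0.21, -0.19, 0.031], 0.86), ([0.62, 0.051, 0.037], 0.72)]
scene tin1 call [([0.474, 0.14, 0.063], 0.92), ([0.45, 0.231, 0.074], 0.81), ([0.481, 0.505, 0.022], 0.52)]
scene tin1 call [([0.455, 0.143, 0.003], 0.95), ([0.433, 0.231, 0.001], 0.64), ([0.698, -0.38, -0.004], 0.28)]
scene tray call [([0.459, -0.398, 0.005], 0.89)]
scene tray call [([0.464, -0.392, 0.0], 0.88), ([0.809, 0.046, -0.001], 0.68)]
scene bay call [([0.654, 0.104, 0.054], 0.73), ([0.727, 0.355, 0.062], 0.27)]
scene bay call [([0.628, -0.034, 0.004], 0.82), ([0.691, -0.382, -0.001], 0.55)]
scene strike call [([0.606, 
[... 1548 characters left out ...]
door call ERR it knows: bay, carton, cyl, door_hinge, driver, jar, strike, tape, tin, tray, wrench
top door_hinge call [([0.651, 0.097, 0.064], 0.82)]
top door_hinge call [([0.616, 0.11, -0.002], 0.83), ([0.604, -0.181, 0.081], 0.26)]
top latch call []
top latch call ERR it knows: bay, carton, cyl, door_hinge, driver, jar, strike, tape, tin, tray, wrench
top tape call [([0.474, 0.505, 0.024], 0.7), ([0.69, -0.377, 0.051], 0.29)]
top tape call [([0.474, 0.509, -0.002], 0.73)]
top jar call [([0.706, 0.349, 0.074], 0.72)]
top jar call [([0.71, 0.358, 0.001], 0.7)]
top carton call [([0.692, -0.374, 0.049], 0.92), ([0.642, -0.285, 0.025], 0.41)]
top carton call [([0.692, -0.382, -0.0], 0.84)]
2.1
```

View pics/scene0.png

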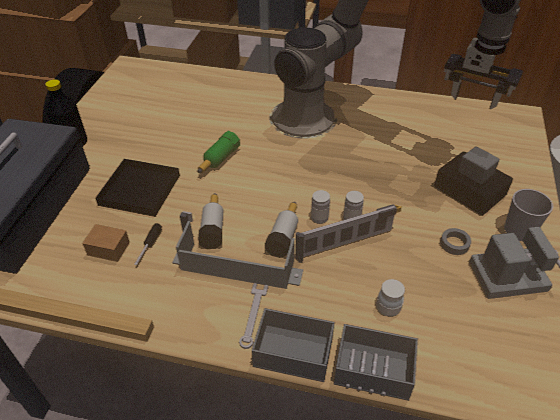

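View pics/top0.png

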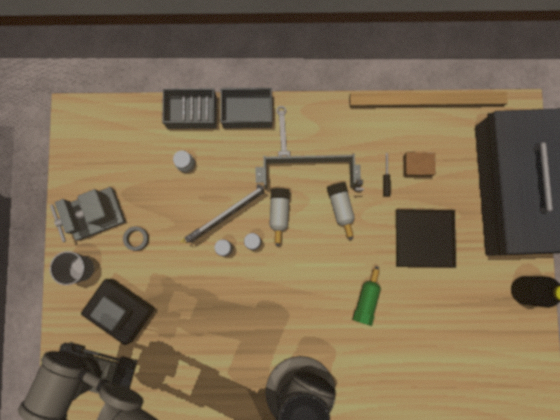

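The pictures show two white cylinders lying with their feet in the doorway: top px (280,215) and (342,210). A green look-alike is at (368,300), to be left alone. The two tins are at (253,241) and (223,248) in front of the open door, and the tray is at (425,238). The single tin-like object at (183,160) is a bystander jar. I'll start with tin1: rotate first, then travel.

Emit:
apply_moves(motion=[{"offset": [0,0,0],"rotation": [0,0,0.119]},{"offset": [0,0,0],"rotation": [0,0,0.119]},{"offset": [0,0,0],"rotation": [0,0,0.119]},{"offset": [0,0,0],"rotation": [0,0,0.119]},{"offset": [0,0,0],"rotation": [0,0,0.119]},{"offset": [0,0,0],"rotation": [0,0,0.119]},{"offset": [0,0,0],"rotation": [0,0,0.119]},{"offset": [0,0,0],"rotation": [0,0,0.119]},{"offset": [0,0,0],"rotation": [0,0,0.119]},{"offset": [0,0,0],"rotation": [0,0,0.119]},{"offset": [0,0,0],"rotation": [0,0,0.119]}], grip=0.2, grip_force=25)

```text
time: 3.02
tool_pos: [0.1368, 0.5068, 0.2922]
tool_rot: [-3.142, 0.0, 1.51]
contact_force: [1.1, -0.0, 0.2]
opening: 0.0734
```

```bash
cat >> h.py <<'E'
def pose(): 
    s=observe(); return np.array(s['tool_pos']), Ro.from_euler('xyz',s['tool_rot'])
def delta(pos,rpy):
    "whole shift in tool axes (mm) and rotvec"
    p,R=pose(); T=Ro.from_euler('xyz',rpy)
    print('t',round(observe()['time'],2),'pos',p.round(4),'off mm',(R.inv().apply(np.array(pos)-p)*1000).round(1),'rot',(R.inv()*T).as_rotvec().round(3),'open',round(observe()['opening'],4),'F',np.round(observe()['contact_force'],1))
def drill(p,q):
    return [(np.round(d['location'],3).tolist(),round(d['score'],2)) for d in tip_of(q,p)]
E
python3 - <<'E'
from h import *
delta([.454,.141,.2],[np.pi,0,np.pi/2])
E
```

```text
t 3.02 pos [0.1368 0.5068 0.2922] off mm [-345.9  338.8   92.2] rot [-0.     0.    -0.061] open 0.0734 F [ 1.1 -0.   0.2]
```

Emit:
apply_moves(motion=[{"offset": [0,0,0],"rotation": [0,0,-0.061]},{"offset": [-33,29,2],"rotation": [0,0,0]},{"offset": [-33,29,2],"rotation": [0,0,0]},{"offset": [-33,29,2],"rotation": [0,0,0]},{"offset": [-33,29,8],"rotation": [0,0,0]},{"offset": [-33,29,8],"rotation": [0,0,0]},{"offset": [-33,29,8],"rotation": [0,0,0]},{"offset": [-33,29,8],"rotation": [0,0,0]},{"offset": [-33,29,8],"rotation": [0,0,0]},{"offset": [-33,29,8],"rotation": [0,0,0]},{"offset": [-33,29,8],"rotation": [0,0,0]},{"offset": [-20,20,5],"rotation": [0,0,0]}])

```text
time: 4.02
tool_pos: [0.4304, 0.1742, 0.2297]
tool_rot: [3.135, -0.008, 1.577]
contact_force: [0.1, 0.7, -0.4]
opening: 0.0732
```

Run:
```python
from h import *
delta([.454,.141,.110],[np.pi,0,np.pi/2])
p=read_camera('top'); save(p,'top1'); print(drill(p,'tin1'))
p=read_camera('scene'); save(p,'scene1'); print(drill(p,'tin1'))
delta([.454,.141,.110],[np.pi,0,np.pi/2])
```

```text
t 4.02 pos [0.4304 0.1742 0.2297] off mm [-34.3  22.6 119.6] rot [ 0.007 -0.008  0.007] open 0.0732 F [ 0.1  0.7 -0.4]
[([0.451, 0.143, 0.003], 0.5)]
[([0.433, 0.23, 0.004], 0.7), ([0.455, 0.142, 0.001], 0.65)]
t 4.22 pos [0.429  0.1762 0.2298] off mm [-36.4  24.1 119.7] rot [ 0.005 -0.009  0.006] open 0.0738 F [-0.7  0.2  1.4]
```

Emit:
apply_moves(motion=[{"offset": [-18,12,0],"rotation": [0,0,0]},{"offset": [-18,12,0],"rotation": [0.006,-0.008,0.005]},{"offset": [0,0,20],"rotation": [0,0,0]},{"offset": [0,0,25],"rotation": [0,0,0]},{"offset": [0,0,25],"rotation": [0,0,0]},{"offset": [0,0,25],"rotation": [0,0,0]},{"offset": [0,0,20],"rotation": [0,0,0]}])

```text
time: 4.8
tool_pos: [0.4535, 0.1479, 0.1182]
tool_rot: [3.127, -0.005, 1.583]
contact_force: [0.3, -0.2, 0.5]
opening: 0.0734
```

Run:
```python
from h import *
delta([.454,.141,.110],[np.pi,0,np.pi/2])
```

```text
t 4.8 pos [0.4535 0.1479 0.1182] off mm [-6.9  0.3  8.2] rot [ 0.014 -0.005  0.013] open 0.0734 F [ 0.3 -0.2  0.5]
```

Emit:
apply_moves(motion=[{"offset": [-6,0,4],"rotation": [0.014,-0.005,0.013]},{"offset": [0,0,5],"rotation": [0,0,0]},{"offset": [0,0,0],"rotation": [0,0,0]}])

```text
time: 5.05
tool_pos: [0.4501, 0.1443, 0.1067]
tool_rot: [-3.134, 0.001, 1.574]
contact_force: [-0.5, 0.0, -0.2]
opening: 0.0735
```

Emit:
apply_moves(motion=[{"offset": [0,0,0],"rotation": [0,0,0]},{"offset": [0,0,0],"rotation": [0,0,0]},{"offset": [0,0,0],"rotation": [0,0,0]},{"offset": [0,0,0],"rotation": [0,0,0]},{"offset": [0,0,0],"rotation": [0,0,0]},{"offset": [0,0,0],"rotation": [0,0,0]}], grip=0.8)

```text
time: 5.55
tool_pos: [0.453, 0.1456, 0.1117]
tool_rot: [3.139, -0.0, 1.576]
contact_force: [0.5, 0.2, -2.3]
opening: 0.0495
```

Run:
```python
from h import *
delta([.464,-.358,.2],[np.pi,0,np.pi/2])
```

```text
t 5.55 pos [0.453  0.1456 0.1117] off mm [-503.7    8.8  -88.4] rot [ 0.003 -0.     0.005] open 0.0495 F [ 0.5  0.2 -2.3]
```

Emit:
apply_moves(motion=[{"offset": [0,0,-25],"rotation": [0,0,0]},{"offset": [0,0,-30],"rotation": [0,0,0]},{"offset": [-20,0,-30],"rotation": [0,0,0]},{"offset": [-30,1,-5],"rotation": [0,0,0]},{"offset": [-36,1,0],"rotation": [0,0,0]},{"offset": [-38,1,0],"rotation": [0,0,0]},{"offset": [-38,1,0],"rotation": [0,0,0]},{"offset": [-38,1,0],"rotation": [0,0,0]},{"offset": [-38,1,0],"rotation": [0,0,0]},{"offset": [-38,1,0],"rotation": [0,0,0]},{"offset": [-38,1,0],"rotation": [0,0,0]},{"offset": [-38,1,0],"rotation": [0,0,0]}])

```text
time: 6.55
tool_pos: [0.4583, -0.2142, 0.2035]
tool_rot: [-3.132, -0.004, 1.587]
contact_force: [0.9, -0.0, -3.1]
opening: 0.0494
```

Run:
```python
from h import *
delta([.464,-.358,.2],[np.pi,0,np.pi/2])
```

```text
t 6.55 pos [ 0.4583 -0.2142  0.2035] off mm [-143.9    3.5    3. ] rot [-0.01  -0.004  0.016] open 0.0494 F [ 0.9 -0.  -3.1]
```

Emit:
apply_moves(motion=[{"offset": [-35,0,0],"rotation": [0,0,0]},{"offset": [-35,1,0],"rotation": [-0.005,0,0.008]},{"offset": [-30,1,0],"rotation": [-0.005,0,0.008]},{"offset": [-18,0,0],"rotation": [0,0,0]},{"offset": [0,0,0],"rotation": [0,0,0]},{"offset": [0,0,0],"rotation": [0,0,0]}])

```text
time: 7.05
tool_pos: [0.4565, -0.3454, 0.1994]
tool_rot: [-3.136, -0.007, 1.56]
contact_force: [-0.1, 0.7, -2.4]
opening: 0.0493
```

Run:
```python
from h import *
delta([.464,-.358,.117],[np.pi,0,np.pi/2])
p=read_camera('top'); save(p,'top2'); print(drill(p,'tin1'),drill(p,'tray'),drill(p,'cyl1'))
```

```text
t 7.05 pos [ 0.4565 -0.3454  0.1994] off mm [-13.1   8.1  82.3] rot [-0.005 -0.007 -0.011] open 0.0493 F [-0.1  0.7 -2.4]
[([0.436, 0.227, -0.003], 0.51), ([0.455, -0.349, 0.092], 0.48)] [([0.46, -0.395, -0.004], 0.69)] [([0.634, -0.12, 0.03], 0.85), ([0.622, 0.053, 0.028], 0.59), ([0.471, 0.509, -0.003], 0.32)]
```

View pics/top2.png

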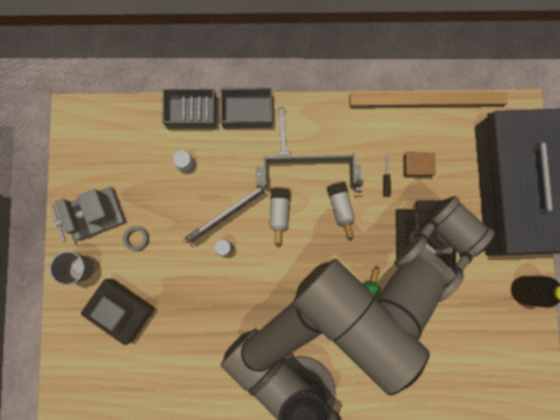

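The tin is held over the left half of the tray (px ~(410,240)), and the rest of the scene is unchanged. Next I'll lower it.

Emit:
apply_moves(motion=[{"offset": [-10,6,10],"rotation": [0,0,0]},{"offset": [0,0,18],"rotation": [0,0,0]},{"offset": [0,0,18],"rotation": [0,0,0]},{"offset": [0,0,14],"rotation": [0,0,0]},{"offset": [0,0,6],"rotation": [-0.005,-0.007,0]},{"offset": [0,0,0],"rotation": [0,0,0]}])

```text
time: 7.75
tool_pos: [0.4659, -0.3464, 0.1344]
tool_rot: [3.138, 0.002, 1.573]
contact_force: [0.7, 1.0, -2.2]
opening: 0.0495
```

Run:
```python
from h import *
delta([.464,-.358,.117],[np.pi,0,np.pi/2])
```

```text
t 7.75 pos [ 0.4659 -0.3464  0.1344] off mm [-11.5  -2.   17.4] rot [0.003 0.002 0.002] open 0.0495 F [ 0.7  1.  -2.2]
```

Emit:
apply_moves(motion=[{"offset": [-9,0,5],"rotation": [0,0,0]},{"offset": [0,0,6],"rotation": [0,0,0]},{"offset": [0,0,4],"rotation": [0,0,0]},{"offset": [0,0,2],"rotation": [0,0,0]},{"offset": [0,0,0],"rotation": [0,0,0]}])

```text
time: 8.17
tool_pos: [0.4675, -0.3546, 0.1178]
tool_rot: [3.137, 0.003, 1.576]
contact_force: [-0.7, 0.8, -3.0]
opening: 0.0494
```

Emit:
apply_moves(motion=[{"offset": [0,0,3],"rotation": [0,0,0]},{"offset": [0,0,0],"rotation": [0,0,0]}])

```text
time: 8.33
tool_pos: [0.4678, -0.355, 0.1153]
tool_rot: [3.136, 0.004, 1.576]
contact_force: [-0.2, 0.1, -2.1]
opening: 0.0499
```

Emit:
apply_moves(motion=[{"offset": [0,0,0],"rotation": [0,0,0]},{"offset": [0,0,0],"rotation": [0,0,0]},{"offset": [0,0,0],"rotation": [0,0,0]},{"offset": [0,0,-20],"rotation": [0,0,0]},{"offset": [0,0,-30],"rotation": [0,0,0]},{"offset": [0,0,-30],"rotation": [0,0,0]},{"offset": [0,0,-20],"rotation": [0,0,0]}], grip=0.2)

```text
time: 8.92
tool_pos: [0.4659, -0.3535, 0.2154]
tool_rot: [-3.141, -0.002, 1.575]
contact_force: [-0.1, -0.2, 0.3]
opening: 0.0735
```

Run:
```python
from h import *
delta([.436,.229,.2],[np.pi,0,np.pi/2])
```

```text
t 8.92 pos [ 0.4659 -0.3535  0.2154] off mm [582.6 -27.1  16.4] rot [-0.    -0.002  0.005] open 0.0735 F [-0.1 -0.2  0.3]
```

Emit:
apply_moves(motion=[{"offset": [38,-2,0],"rotation": [0,0,0]},{"offset": [40,-2,0],"rotation": [0,0,0]},{"offset": [40,-2,0],"rotation": [0,0,0]},{"offset": [40,-2,0],"rotation": [0,0,0]},{"offset": [40,-2,0],"rotation": [0,0,0]},{"offset": [40,-2,0],"rotation": [0,0,0]},{"offset": [40,-2,0],"rotation": [0,0,0]},{"offset": [40,-2,0],"rotation": [0,0,0]},{"offset": [40,-2,0],"rotation": [0,0,0]},{"offset": [40,-2,0],"rotation": [0,0,0]},{"offset": [40,-2,0],"rotation": [0,0,0]},{"offset": [38,-2,0],"rotation": [0,0,0]}])

```text
time: 9.92
tool_pos: [0.4428, 0.131, 0.2221]
tool_rot: [3.115, 0.015, 1.561]
contact_force: [1.1, 0.2, -0.4]
opening: 0.0737
```

Run:
```python
from h import *
p=read_camera('top'); save(p,'top3'); print(drill(p,'tin1'),drill(p,'cyl1'))
p=read_camera('scene'); save(p,'scene3'); print(drill(p,'tin1'))
delta([.436,.229,.2],[np.pi,0,np.pi/2])
```

```text
[([0.47, -0.359, 0.008], 0.82)] [([0.633, -0.12, 0.029], 0.9), ([0.619, 0.054, 0.028], 0.82), ([0.208, -0.188, 0.032], 0.78)]
[([0.471, -0.359, 0.007], 0.88), ([0.435, 0.228, 0.005], 0.57), ([0.692, -0.385, -0.004], 0.54)]
t 10.17 pos [0.4432 0.1289 0.2217] off mm [100.4  -8.6  20. ] rot [ 0.025  0.015 -0.009] open 0.0738 F [ 0.4 -0.4  0.7]
```

Emit:
apply_moves(motion=[{"offset": [30,-2,4],"rotation": [0.02,0.012,-0.009]},{"offset": [30,-2,5],"rotation": [0,0,0]},{"offset": [28,-2,5],"rotation": [0,0,0]},{"offset": [10,-1,5],"rotation": [0,0,0]},{"offset": [0,0,0],"rotation": [0,0,0]}])

```text
time: 10.58
tool_pos: [0.4405, 0.2216, 0.2022]
tool_rot: [3.134, 0.004, 1.556]
contact_force: [-0.4, -1.0, -0.9]
opening: 0.0734
```

Run:
```python
from h import *
delta([.435,.229,.110],[np.pi,0,np.pi/2])
```

```text
t 10.58 pos [0.4405 0.2216 0.2022] off mm [ 7.7 -6.3 92.1] rot [ 0.008  0.004 -0.015] open 0.0734 F [-0.4 -1.  -0.9]
```

Emit:
apply_moves(motion=[{"offset": [7,-5,10],"rotation": [0.008,0.004,-0.015]},{"offset": [0,0,20],"rotation": [0,0,0]},{"offset": [0,0,20],"rotation": [0,0,0]},{"offset": [0,0,20],"rotation": [0,0,0]},{"offset": [0,0,15],"rotation": [0,0,0]},{"offset": [0,0,3],"rotation": [0,0,0]},{"offset": [0,0,0],"rotation": [0,0,0]}])

```text
time: 11.17
tool_pos: [0.4369, 0.2195, 0.1097]
tool_rot: [-3.14, 0.001, 1.565]
contact_force: [-0.2, 0.3, -0.1]
opening: 0.0736
```

Run:
```python
from h import *
delta([.435,.229,.110],[np.pi,0,np.pi/2])
```

```text
t 11.17 pos [0.4369 0.2195 0.1097] off mm [ 9.4 -1.9 -0.3] rot [-0.002  0.001 -0.006] open 0.0736 F [-0.2  0.3 -0.1]
```

Emit:
apply_moves(motion=[{"offset": [9,0,0],"rotation": [0,0,0]},{"offset": [0,0,0],"rotation": [0,0,0]}])

```text
time: 11.33
tool_pos: [0.4375, 0.2276, 0.1104]
tool_rot: [-3.14, 0.001, 1.562]
contact_force: [0.6, -0.4, 0.6]
opening: 0.0737
```

Emit:
apply_moves(motion=[{"offset": [0,0,0],"rotation": [0,0,0]},{"offset": [0,0,0],"rotation": [0,0,0]},{"offset": [0,0,0],"rotation": [0,0,0]},{"offset": [0,0,0],"rotation": [0,0,0]},{"offset": [0,0,0],"rotation": [0,0,0]},{"offset": [0,0,0],"rotation": [0,0,0]}], grip=0.8)

```text
time: 11.83
tool_pos: [0.4385, 0.2285, 0.1134]
tool_rot: [3.138, -0.001, 1.563]
contact_force: [0.5, 0.3, -2.7]
opening: 0.0494
```

Emit:
apply_moves(motion=[{"offset": [0,0,-20],"rotation": [0,0,0]},{"offset": [0,0,-30],"rotation": [0,0,0]},{"offset": [0,0,-30],"rotation": [0,0,0]},{"offset": [-20,1,-15],"rotation": [0,0,0]},{"offset": [-36,1,0],"rotation": [0,0,0]},{"offset": [-38,2,0],"rotation": [0,0,0]},{"offset": [-38,2,0],"rotation": [0,0,0]},{"offset": [-38,2,0],"rotation": [0,0,0]},{"offset": [-38,2,0],"rotation": [0,0,0]},{"offset": [-38,2,0],"rotation": [0,0,0]},{"offset": [-38,2,0],"rotation": [0,0,0]},{"offset": [-38,2,0],"rotation": [0,0,0]}])

```text
time: 12.83
tool_pos: [0.4508, -0.1003, 0.2113]
tool_rot: [3.14, -0.0, 1.577]
contact_force: [0.5, -0.1, -3.2]
opening: 0.0495
```

Run:
```python
from h import *
delta([.464,-.435,.21],[np.pi,0,np.pi/2])
```

```text
t 12.83 pos [ 0.4508 -0.1003  0.2113] off mm [-334.7   11.     1.2] rot [ 0.001 -0.     0.007] open 0.0495 F [ 0.5 -0.1 -3.2]
```

Emit:
apply_moves(motion=[{"offset": [-38,1,0],"rotation": [0,0,0]},{"offset": [-38,1,0],"rotation": [0,0,0]},{"offset": [-38,1,0],"rotation": [0,0,0]},{"offset": [-38,1,0],"rotation": [0,0,0]},{"offset": [-38,1,0],"rotation": [0,0,0]},{"offset": [-38,1,0],"rotation": [0,0,0]},{"offset": [-38,1,0],"rotation": [0,0,0]},{"offset": [-34,1,0],"rotation": [0,0,0]},{"offset": [-24,0,0],"rotation": [0,0,0]},{"offset": [-10,0,0],"rotation": [0,0,0]},{"offset": [0,0,0],"rotation": [0,0,0]}])

```text
time: 13.75
tool_pos: [0.4534, -0.459, 0.2054]
tool_rot: [-3.138, -0.003, 1.568]
contact_force: [-0.2, 0.1, -2.4]
opening: 0.0493
```

Run:
```python
from h import *
delta([.464,-.435,.119],[np.pi,0,np.pi/2])
```

```text
t 13.75 pos [ 0.4534 -0.459   0.2054] off mm [23.8 10.8 86.4] rot [-0.003 -0.003 -0.003] open 0.0493 F [-0.2  0.1 -2.4]
```

Emit:
apply_moves(motion=[{"offset": [18,9,0],"rotation": [0,0,0]},{"offset": [0,0,15],"rotation": [0,0,0]},{"offset": [0,0,18],"rotation": [0,0,0]},{"offset": [0,0,18],"rotation": [0,0,0]},{"offset": [0,0,12],"rotation": [0,0,0]},{"offset": [0,0,0],"rotation": [0,0,0]}])

```text
time: 14.25
tool_pos: [0.4618, -0.4357, 0.1383]
tool_rot: [-3.136, -0.007, 1.568]
contact_force: [0.0, 0.9, -2.6]
opening: 0.0491
```

Run:
```python
from h import *
delta([.464,-.435,.119],[np.pi,0,np.pi/2])
```

```text
t 14.25 pos [ 0.4618 -0.4357  0.1383] off mm [ 0.5  2.3 19.2] rot [-0.006 -0.007 -0.003] open 0.0491 F [ 0.   0.9 -2.6]
```

Emit:
apply_moves(motion=[{"offset": [0,0,8],"rotation": [0,0,0]},{"offset": [0,0,6],"rotation": [-0.005,-0.006,0]},{"offset": [0,0,4],"rotation": [0,0,0]},{"offset": [0,0,3],"rotation": [0,0,0]},{"offset": [0,0,0],"rotation": [0,0,0]}])

```text
time: 14.67
tool_pos: [0.4626, -0.4338, 0.1177]
tool_rot: [3.141, 0.0, 1.57]
contact_force: [-0.1, 0.1, -3.5]
opening: 0.0494
```

Emit:
apply_moves(motion=[{"offset": [0,0,3],"rotation": [0,0,0]},{"offset": [0,0,0],"rotation": [0,0,0]}])

```text
time: 14.83
tool_pos: [0.463, -0.4347, 0.1185]
tool_rot: [3.139, 0.004, 1.57]
contact_force: [-0.2, -1.0, -2.7]
opening: 0.0495
```

Emit:
apply_moves(motion=[{"offset": [0,0,0],"rotation": [0,0,0]},{"offset": [0,0,0],"rotation": [0,0,0]},{"offset": [0,0,0],"rotation": [0,0,0]},{"offset": [0,0,-20],"rotation": [0,0,0]},{"offset": [0,0,-30],"rotation": [0,0,0]},{"offset": [0,0,-30],"rotation": [0,0,0]},{"offset": [20,0,-30],"rotation": [0,0,0]},{"offset": [30,-3,-10],"rotation": [0,0,0]},{"offset": [30,-3,0],"rotation": [0,0,0]},{"offset": [30,-3,0],"rotation": [0,0,0]},{"offset": [30,-3,0],"rotation": [0,0,0]},{"offset": [30,-3,0],"rotation": [0,0,0]}], grip=0.2)

```text
time: 15.83
tool_pos: [0.4483, -0.2655, 0.2437]
tool_rot: [3.131, 0.011, 1.562]
contact_force: [0.0, 2.0, -0.3]
opening: 0.0734
```

Run:
```python
from h import *
s=observe(); print(np.round(s['qpos'],3), s['tool_pos'])
p=read_camera('top'); save(p,'top4'); print(drill(p,'tin1'),drill(p,'cyl1'),drill(p,'strike'),drill(p,'door_hinge'),drill(p,'bay'))
cv2.imwrite('pics/top4z.png',cv2.resize(p['img'][140:260,170:380,::-1],None,fx=3.8,fy=3.8,interpolation=cv2.INTER_CUBIC))
for X in ([.6,0,0],[.7,0,0],[.6,.1,0]): print(proj(p,X))
p=read_camera('scene'); save(p,'scene4'); print(drill(p,'tin1'),drill(p,'cyl1'),drill(p,'strike'),drill(p,'door_hinge'),drill(p,'bay'))
```

```text
[-0.681  0.373  1.62  -0.002  1.133 -0.671] [ 0.44833726 -0.26552918  0.24370385]
[] [([0.62, 0.053, 0.027], 0.84), ([0.662, -0.107, 0.03], 0.73)] [([0.606, -0.185, 0.08], 0.47)] [([0.613, 0.111, -0.002], 0.69), ([0.474, 0.51, 0.001], 0.41)] []
[296.63635909 196.52057591]
[296.25426394 165.59351191]
[265.15678485 196.8014045 ]
[([0.455, -0.434, 0.009], 0.98), ([0.468, -0.358, 0.007], 0.66), ([0.463, -0.392, 0.0], 0.55), ([0.624, -0.034, 0.002], 0.46)] [([0.81, 0.045, -0.001], 0.72), ([0.623, 0.055, 0.029], 0.65), ([0.21, -0.187, 0.03], 0.61), ([0.66, -0.107, 0.032], 0.6)] [([0.607, -0.184, 0.084], 0.55), ([0.807, 0.045, 0.002], 0.41)] [([0.617, 0.113, -0.004], 0.83)] [([0.627, -0.035, 0.0], 0.65), ([0.46, -0.435, 0.007], 0.65)]
```

View pics/top4z.png

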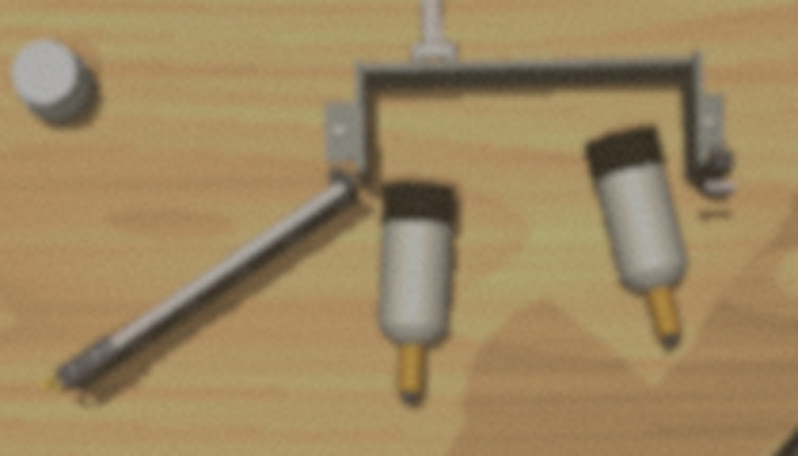

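View pics/scene4.png

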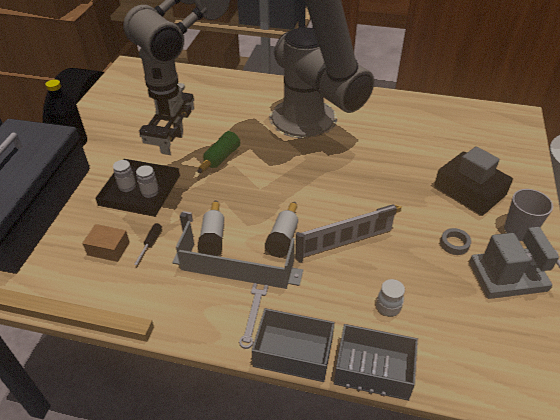

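Run:
```python
from h import *
p=read_camera('top')
b=lambda u,v,z: back(p,(170+(u+.5)/3.8-.5,140+(v+.5)/3.8-.5),z).round(4)
A0=b(421,187,.03);A1=b(412,403,.03);B0=b(621,135,.03);B1=b(671,347,.03)
for a,c in((A0,A1),(B0,B1)): print(a,c,np.linalg.norm(c-a),np.arctan2(*(a-c)[[1,0]]))
print('back', b(370,72,.075),b(695,65,.075))
print('sideL',b(357,66,.09),b(357,178,.09),'sideR',b(701,60,.09),b(701,185,.09))
print('door',b(345,183,.094),b(62,375,.094))
```

```text
[0.6201 0.0512 0.03  ] [0.4428 0.0601 0.03  ] 0.1775232379154909 -0.0501553070249197
[ 0.662  -0.1139  0.03  ] [ 0.4865 -0.151   0.03  ] 0.17937853829262856 0.20832886570989362
back [0.7064 0.0913 0.075 ] [ 0.7098 -0.1698  0.075 ]
sideL [0.7079 0.1011 0.09  ] [0.6177 0.1016 0.09  ] sideR [ 0.7103 -0.1725  0.09  ] [ 0.6097 -0.17    0.09  ]
door [0.6131 0.1109 0.094 ] [0.4637 0.3319 0.094 ]
```

The right cylinder has been knocked (foot now at about (0.661,-0.110)), and both tins stand in the tray (scene px (123,176) and (147,181)). Next I'll pinch the right cylinder's neck from above with the tool pointing down, and let the neck pivot in the pads while it tips.

Emit:
apply_moves(motion=[{"offset": [0,0,0],"rotation": [0,0,0.11]},{"offset": [0,0,0],"rotation": [0,0,0.11]},{"offset": [0,0,0],"rotation": [0,0,0.11]},{"offset": [0,0,0],"rotation": [0,0,0.11]},{"offset": [0,0,0],"rotation": [0,0,0.11]},{"offset": [0,0,0],"rotation": [0,0,0.11]},{"offset": [0,0,0],"rotation": [0,0,0.11]},{"offset": [0,0,0],"rotation": [0,0,0.11]},{"offset": [0,0,0],"rotation": [0,0,0.11]},{"offset": [0,0,0],"rotation": [0,0,0.11]},{"offset": [0,0,0],"rotation": [0,0,0.11]},{"offset": [0,0,0],"rotation": [0,0,0.11]}], grip=0.4)

```text
time: 17.48
tool_pos: [0.4481, -0.2697, 0.242]
tool_rot: [3.131, -0.006, 0.177]
contact_force: [-0.8, -0.2, -0.0]
opening: 0.0553
```

Run:
```python
from h import *
delta([.516,-.143,.2],[np.pi,0,0.2])
print(observe()['qpos'])
```

```text
t 17.48 pos [ 0.4481 -0.2697  0.242 ] off mm [  88.8 -113.2   41.4] rot [ 0.011 -0.006 -0.023] open 0.0553 F [-0.8 -0.2 -0. ]
[-0.68722902  0.37949138  1.61509585 -0.00239474  1.13481924  0.70783432]
```

Emit:
apply_moves(motion=[{"offset": [20,-25,5],"rotation": [0.01,-0.006,-0.02]},{"offset": [22,-28,10],"rotation": [0,0,0]},{"offset": [22,-28,10],"rotation": [0,0,0]},{"offset": [18,-22,8],"rotation": [0,0,0]},{"offset": [6,-8,5],"rotation": [0,0,0]},{"offset": [0,0,0],"rotation": [0,0,0]}])

```text
time: 17.98
tool_pos: [0.5169, -0.1433, 0.2024]
tool_rot: [3.138, -0.001, 0.184]
contact_force: [-0.8, 0.0, 0.1]
opening: 0.0549
```

Run:
```python
from h import *
delta([.516,-.143,.12],[np.pi,0,0.2])
p=read_camera('scene'); print(drill(p,'cyl1'))
print([(np.round(d['location'],3).tolist(),round(d['score'],2)) for d in search_frame('cyl1',p)])
cv2.imwrite('pics/s5.png',cv2.resize(p['img'][150:300,160:360,::-1],None,fx=4,fy=4,interpolation=cv2.INTER_CUBIC))
```

```text
t 17.98 pos [ 0.5169 -0.1433  0.2024] off mm [-0.9 -0.8 82.4] rot [ 0.004 -0.001 -0.016] open 0.0549 F [-0.8  0.   0.1]
[([0.621, 0.055, 0.034], 0.68), ([0.211, -0.19, 0.029], 0.62), ([0.662, -0.11, 0.031], 0.59)]
[([0.621, -0.119, 0.051], 0.85), ([0.586, 0.064, 0.053], 0.72), ([0.329, -0.203, 0.042], 0.48)]
```

View pics/s5.png

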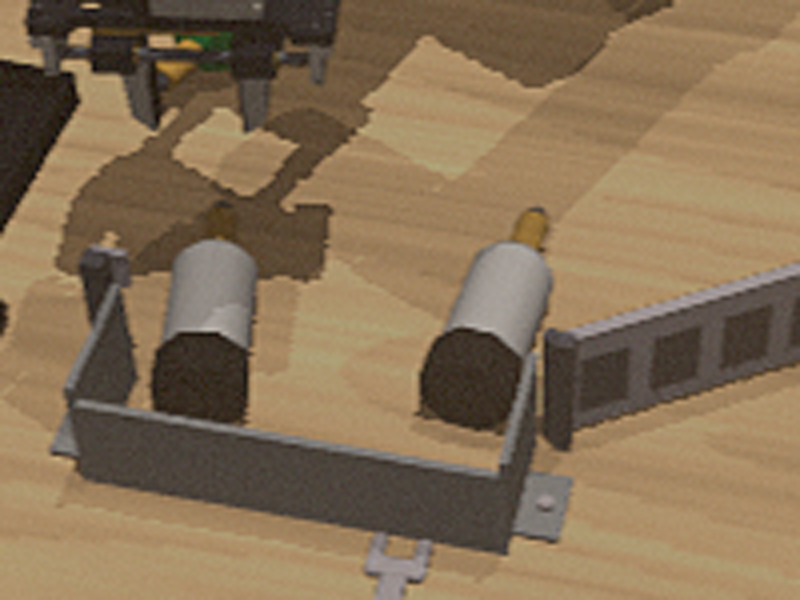

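The gripper is above the right cylinder's neck, with the neck (zoom px (222,220)) between the fingers in y. Descending now.

Emit:
apply_moves(motion=[{"offset": [0,0,20],"rotation": [0,0,-0.01]},{"offset": [0,0,25],"rotation": [0,0,0]},{"offset": [0,0,25],"rotation": [0,0,0]},{"offset": [0,0,22],"rotation": [0,0,0]},{"offset": [0,0,12],"rotation": [0,0,0]},{"offset": [0,0,0],"rotation": [0,0,0]}])

```text
time: 18.63
tool_pos: [0.5172, -0.1581, 0.1018]
tool_rot: [3.127, -0.013, 0.18]
contact_force: [-0.5, -0.5, 0.6]
opening: 0.0547
```

Run:
```python
from h import *
delta([.516,-.143,.078],[np.pi,0,0.2])
```

```text
t 18.63 pos [ 0.5172 -0.1581  0.1018] off mm [  1.2 -15.4  23.6] rot [ 0.015 -0.013 -0.02 ] open 0.0547 F [-0.5 -0.5  0.6]
```

Emit:
apply_moves(motion=[{"offset": [0,-14,-4],"rotation": [0.012,-0.01,-0.02]},{"offset": [0,0,0],"rotation": [0,0,0]}])

```text
time: 18.8
tool_pos: [0.5138, -0.1461, 0.1067]
tool_rot: [3.14, -0.001, 0.198]
contact_force: [-0.2, 0.2, -0.0]
opening: 0.0549
```

Run:
```python
from h import *
delta([.516,-.143,.078],[np.pi,0,0.2])
p=read_camera('top'); print(drill(p,'cyl1'))
p=read_camera('scene'); 
cv2.imwrite('pics/s6.png',cv2.resize(p['img'][150:300,160:360,::-1],None,fx=4,fy=4,interpolation=cv2.INTER_CUBIC))
delta([.516,-.143,.078],[np.pi,0,0.2])
```

```text
t 18.8 pos [ 0.5138 -0.1461  0.1067] off mm [ 2.8 -2.6 28.7] rot [ 0.002 -0.001 -0.002] open 0.0549 F [-0.2  0.2 -0. ]
[([0.619, 0.051, 0.029], 0.59), ([0.661, -0.11, 0.031], 0.59)]
t 18.95 pos [ 0.5148 -0.1471  0.1069] off mm [ 1.9 -3.9 28.9] rot [ 0.005 -0.004 -0.003] open 0.0549 F [ 0.6 -0.3 -0.6]
```

View pics/s6.png

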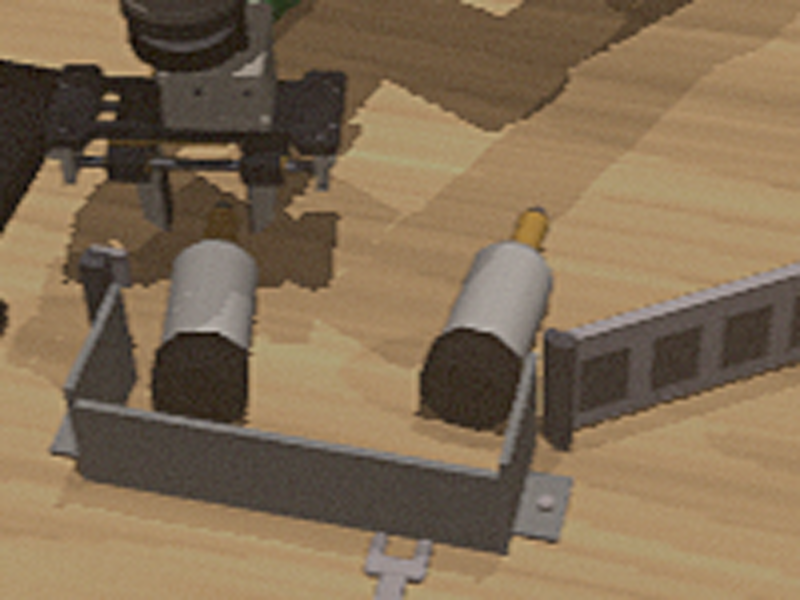

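The neck (zoom px (222,218)) is between the fingers at (160,200) and (262,205), and the cylinder hasn't moved. I'll go down with a small y correction.

Emit:
apply_moves(motion=[{"offset": [1,-3,8],"rotation": [0,0,0]},{"offset": [0,-1,10],"rotation": [0,0,0]},{"offset": [0,-1,7],"rotation": [0,0,0]},{"offset": [0,0,2],"rotation": [0,0,0]},{"offset": [0,0,0],"rotation": [0,0,0]}])

```text
time: 19.37
tool_pos: [0.516, -0.1418, 0.079]
tool_rot: [3.134, -0.007, 0.198]
contact_force: [0.0, -0.3, -0.7]
opening: 0.0552
```

Run:
```python
from h import *
delta([.516,-.143,.078],[np.pi,0,0.2])
```

```text
t 19.37 pos [ 0.516  -0.1418  0.079 ] off mm [-0.2  1.2  1.1] rot [ 0.008 -0.007 -0.002] open 0.0552 F [ 0.  -0.3 -0.7]
```

Emit:
apply_moves(motion=[{"offset": [0,0,0],"rotation": [0,0,0]},{"offset": [0,0,0],"rotation": [0,0,0]},{"offset": [0,0,0],"rotation": [0,0,0]},{"offset": [0,0,0],"rotation": [0,0,0]},{"offset": [0,0,0],"rotation": [0,0,0]},{"offset": [0,0,0],"rotation": [0,0,0]},{"offset": [0,0,0],"rotation": [0,0,0]}], grip=1.0, grip_force=18)

```text
time: 19.95
tool_pos: [0.516, -0.1418, 0.0788]
tool_rot: [3.134, -0.007, 0.198]
contact_force: [0.3, 0.2, -2.1]
opening: 0.0216
```

Emit:
apply_moves(motion=[{"offset": [1,0,-8],"rotation": [0,0,0]},{"offset": [2,0,-10],"rotation": [0,0,0]},{"offset": [4,0,-10],"rotation": [0,0,0]},{"offset": [5,0,-10],"rotation": [0,0,0]},{"offset": [6,0,-10],"rotation": [0,0,0]},{"offset": [6,0,-8],"rotation": [0,0,0]},{"offset": [0,0,0],"rotation": [0,0,0]}])

```text
time: 20.53
tool_pos: [0.5397, -0.1355, 0.1401]
tool_rot: [3.137, -0.005, 0.198]
contact_force: [1.8, -0.6, -4.6]
opening: 0.0218
```

Run:
```python
from h import *
delta([.563,-.115,.137],[np.pi,0,0.0])
p=read_camera('scene'); print(drill(p,'cyl1'))
cv2.imwrite('pics/s7.png',cv2.resize(p['img'][150:300,160:360,::-1],None,fx=4,fy=4,interpolation=cv2.INTER_CUBIC))
```

```text
t 20.53 pos [ 0.5397 -0.1355  0.1401] off mm [ 26.9 -15.5   3.1] rot [ 0.004 -0.005  0.198] open 0.0218 F [ 1.8 -0.6 -4.6]
[([0.672, -0.106, 0.028], 0.82), ([0.622, 0.053, 0.032], 0.69), ([0.206, -0.191, 0.03], 0.61)]
```

View pics/s7.png

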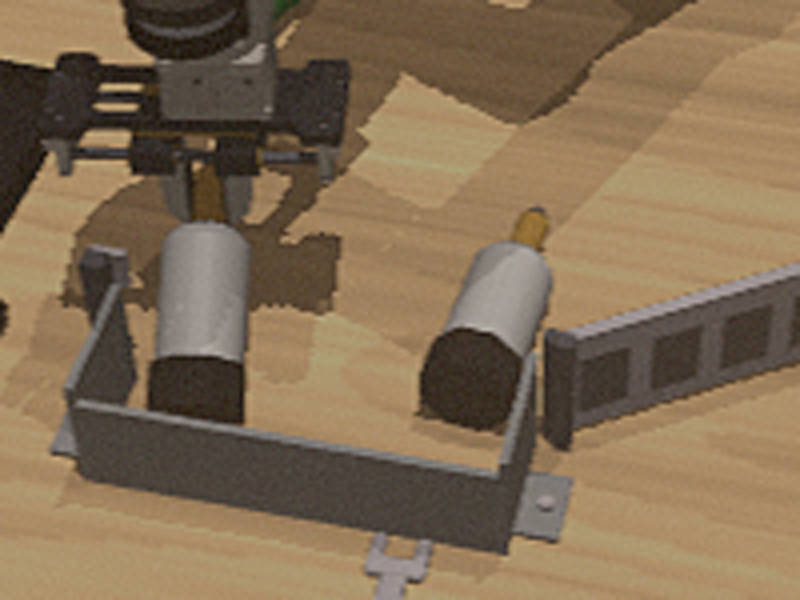

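Emit:
apply_moves(motion=[{"offset": [5,-4,0],"rotation": [0,0,0.035]},{"offset": [6,-4,0],"rotation": [0,0,0.035]},{"offset": [6,-4,0],"rotation": [0,0,0.035]},{"offset": [5,-4,0],"rotation": [0,0,0.035]},{"offset": [2,-3,0],"rotation": [0,0,0.03]},{"offset": [0,0,0],"rotation": [0,0,0.02]},{"offset": [0,0,0],"rotation": [0,0,0]}])

```text
time: 21.22
tool_pos: [0.548, -0.1124, 0.1359]
tool_rot: [-3.141, 0.025, -0.001]
contact_force: [1.1, 2.3, -2.0]
opening: 0.0211
```

Run:
```python
from h import *
delta([.563,-.115,.137],[np.pi,0,0.0])
p=read_camera('scene'); print(drill(p,'cyl1'))
cv2.imwrite('pics/s8.png',cv2.resize(p['img'][150:300,160:360,::-1],None,fx=4,fy=4,interpolation=cv2.INTER_CUBIC))
```

```text
t 21.22 pos [ 0.548  -0.1124  0.1359] off mm [15.   2.6 -1.5] rot [-0.001  0.025 -0.001] open 0.0211 F [ 1.1  2.3 -2. ]
[([0.621, 0.053, 0.028], 0.93), ([0.682, -0.108, 0.027], 0.85), ([0.211, -0.188, 0.03], 0.6)]
```

View pics/s8.png

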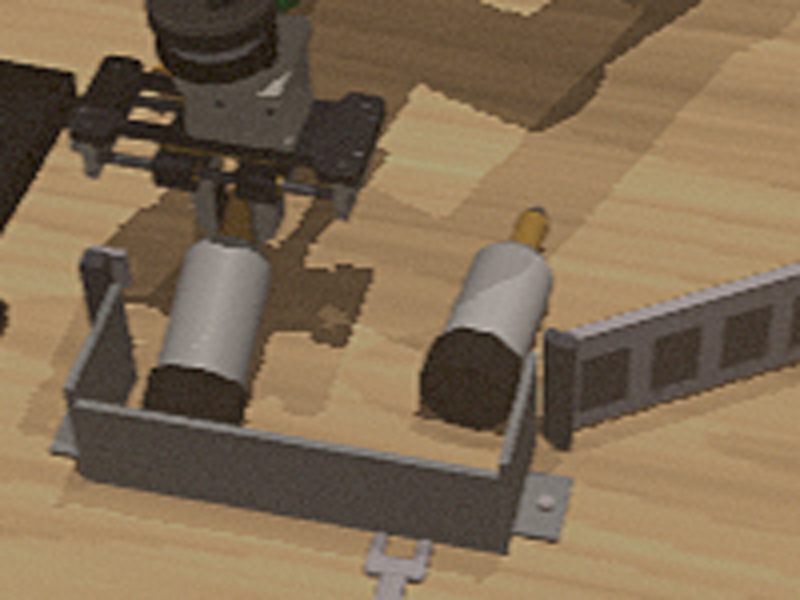

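Emit:
apply_moves(motion=[{"offset": [5,0,0],"rotation": [0,0.012,0]},{"offset": [6,0,0],"rotation": [0,0.012,0]},{"offset": [4,0,-6],"rotation": [0,0,0]},{"offset": [3,0,-8],"rotation": [0,0,0]},{"offset": [4,0,-8],"rotation": [0,0,0]},{"offset": [0,0,0],"rotation": [0,0,0]}])

```text
time: 21.82
tool_pos: [0.567, -0.1136, 0.1578]
tool_rot: [-3.139, 0.012, 0.002]
contact_force: [-0.1, 0.1, -1.3]
opening: 0.0216
```

Run:
```python
from h import *
delta([.5696,-.112,.1565],[np.pi,0,0.0])
p=read_camera('scene'); print(drill(p,'cyl1'))
cv2.imwrite('pics/s9.png',cv2.resize(p['img'][150:300,160:360,::-1],None,fx=4,fy=4,interpolation=cv2.INTER_CUBIC))
```

```text
t 21.82 pos [ 0.567  -0.1136  0.1578] off mm [ 2.6 -1.6  1.3] rot [-0.002  0.012  0.002] open 0.0216 F [-0.1  0.1 -1.3]
[([0.692, -0.11, 0.025], 0.74), ([0.21, -0.192, 0.026], 0.71), ([0.621, 0.054, 0.034], 0.56)]
```

View pics/s9.png

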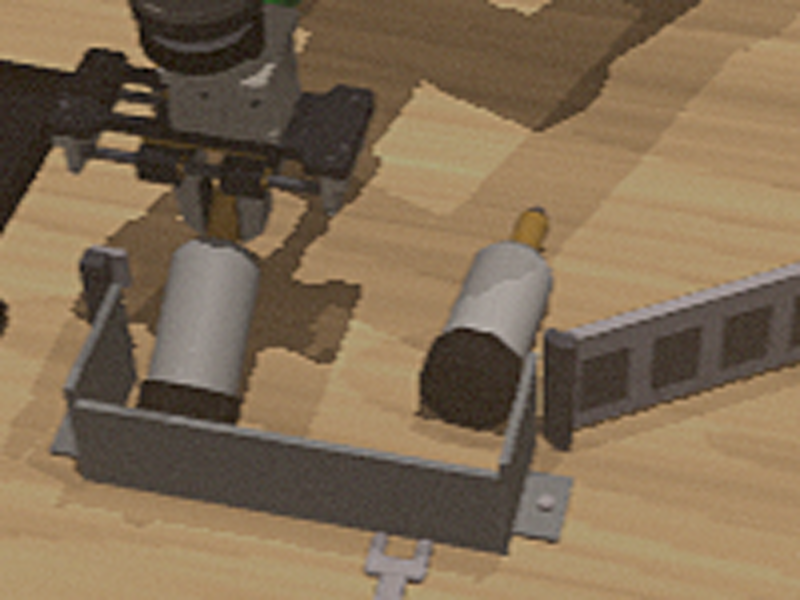

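Emit:
apply_moves(motion=[{"offset": [4,0,-5],"rotation": [0,0,0]},{"offset": [5,0,-5],"rotation": [0,0,0]},{"offset": [6,0,-5],"rotation": [0,0,0]},{"offset": [6,0,-5],"rotation": [0,0,0]},{"offset": [6,0,-4],"rotation": [0,0,0]},{"offset": [5,0,-3],"rotation": [0,0,0]},{"offset": [0,0,0],"rotation": [0,0,0]}])

```text
time: 22.5
tool_pos: [0.596, -0.113, 0.184]
tool_rot: [-3.137, 0.031, 0.003]
contact_force: [1.1, -0.5, -5.4]
opening: 0.0215
```

Run:
```python
from h import *
delta([.5985,-.114,.1855],[np.pi,0,0.0])
p=read_camera('scene'); print(drill(p,'cyl1'))
cv2.imwrite('pics/s10.png',cv2.resize(p['img'][150:300,160:360,::-1],None,fx=4,fy=4,interpolation=cv2.INTER_CUBIC))
```

```text
t 22.5 pos [ 0.596 -0.113  0.184] off mm [ 2.5  1.  -1.5] rot [-0.005  0.031  0.002] open 0.0215 F [ 1.1 -0.5 -5.4]
[([0.21, -0.191, 0.031], 0.91), ([0.686, -0.11, 0.02], 0.82), ([0.622, 0.054, 0.034], 0.74)]
```

View pics/s10.png

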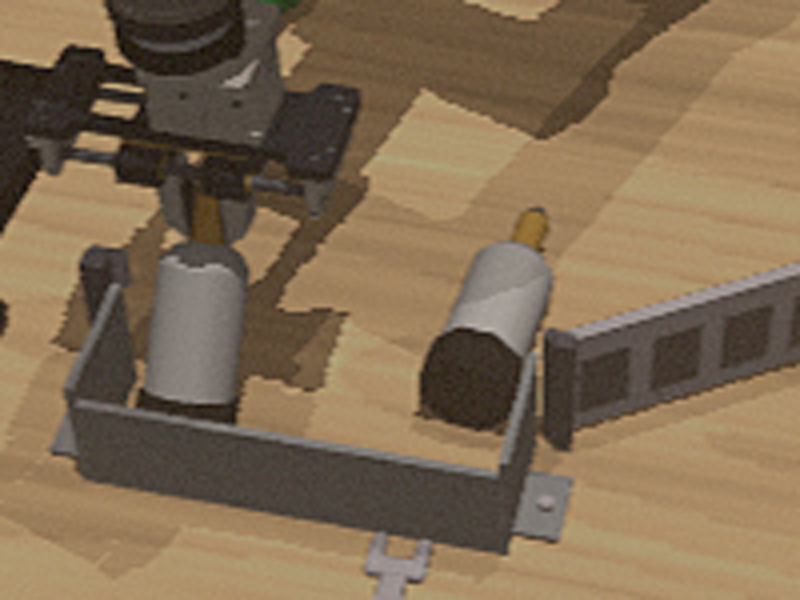

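Emit:
apply_moves(motion=[{"offset": [6,0,-3],"rotation": [0,0.015,0]},{"offset": [6,0,-3],"rotation": [0,0.01,0]},{"offset": [7,0,-3],"rotation": [0,0,0]},{"offset": [7,0,-2],"rotation": [0,0,0]},{"offset": [7,0,-2],"rotation": [0,0,0]},{"offset": [7,0,-1],"rotation": [0,0,0]},{"offset": [0,0,0],"rotation": [0,0,0]}])

```text
time: 23.18
tool_pos: [0.6305, -0.1132, 0.1983]
tool_rot: [-3.136, 0.023, 0.002]
contact_force: [0.9, 0.8, -5.1]
opening: 0.0215
```

Run:
```python
from h import *
delta([.64,-.114,.1977],[np.pi,0,0.0])
p=read_camera('scene'); print(drill(p,'cyl1'))
cv2.imwrite('pics/s11.png',cv2.resize(p['img'][150:300,160:360,::-1],None,fx=4,fy=4,interpolation=cv2.INTER_CUBIC))
```

```text
t 23.18 pos [ 0.6305 -0.1132  0.1983] off mm [9.5 0.8 0.4] rot [-0.006  0.023  0.002] open 0.0215 F [ 0.9  0.8 -5.1]
[([0.623, 0.052, 0.03], 0.96), ([0.682, -0.108, 0.01], 0.91), ([0.207, -0.189, 0.03], 0.79)]
```

View pics/s11.png

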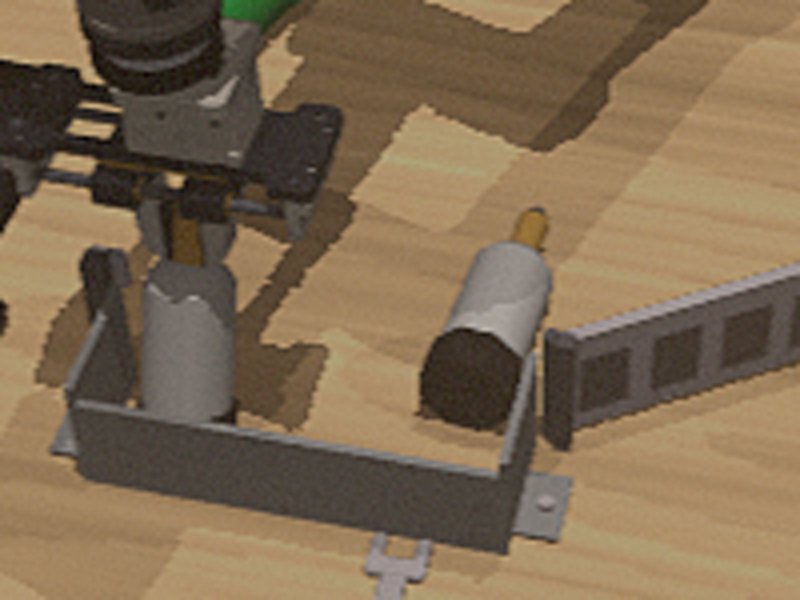

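Emit:
apply_moves(motion=[{"offset": [7,0,-1],"rotation": [0,0.01,0]},{"offset": [7,0,0],"rotation": [0,0.01,0]},{"offset": [7,0,0],"rotation": [0,0,0]},{"offset": [7,0,0],"rotation": [0,0,0]},{"offset": [7,0,0],"rotation": [0,0,0]},{"offset": [6,0,1],"rotation": [0,0,0]},{"offset": [3,0,1],"rotation": [0,0,0]},{"offset": [0,0,0],"rotation": [0,0,0]}])

```text
time: 23.95
tool_pos: [0.676, -0.1132, 0.1999]
tool_rot: [-3.136, 0.001, 0.002]
contact_force: [-1.8, -0.1, 0.2]
opening: 0.0217
```

Run:
```python
from h import *
delta([.68,-.114,.196],[np.pi,0,0.0])
p=read_camera('scene'); print(drill(p,'cyl1'))
cv2.imwrite('pics/s12.png',cv2.resize(p['img'][150:300,160:360,::-1],None,fx=4,fy=4,interpolation=cv2.INTER_CUBIC))
```

```text
t 23.95 pos [ 0.676  -0.1132  0.1999] off mm [4.  0.8 3.9] rot [-0.005  0.001  0.002] open 0.0217 F [-1.8 -0.1  0.2]
[([0.209, -0.188, 0.03], 0.92), ([0.682, -0.11, -0.0], 0.87), ([0.622, 0.055, 0.032], 0.81)]
```

View pics/s12.png

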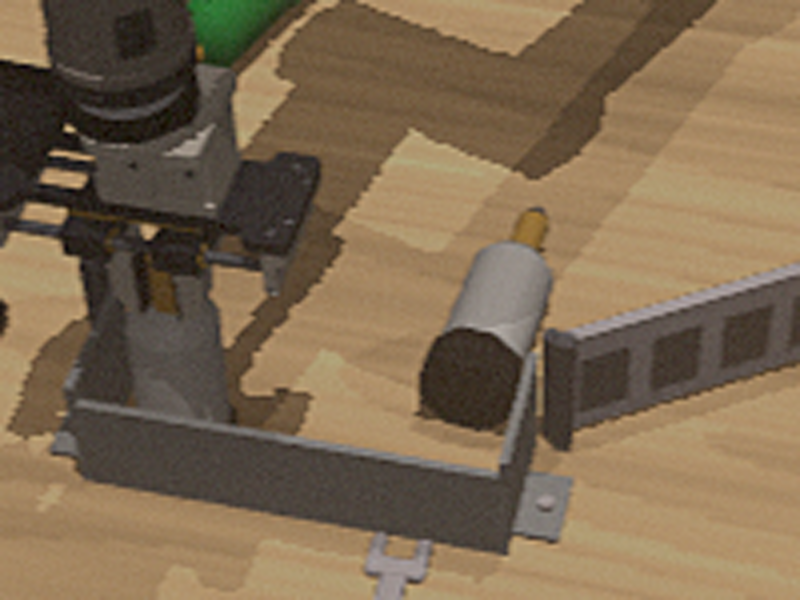

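Emit:
apply_moves(motion=[{"offset": [4,0,1],"rotation": [0,0,0]},{"offset": [0,0,0],"rotation": [0,0,0]},{"offset": [0,0,0],"rotation": [0,0,0]}])

```text
time: 24.3
tool_pos: [0.6802, -0.1132, 0.1993]
tool_rot: [-3.137, -0.001, 0.002]
contact_force: [-1.0, 0.2, 2.4]
opening: 0.0215
```

Emit:
apply_moves(motion=[{"offset": [0,0,0],"rotation": [0,0,0]},{"offset": [0,0,0],"rotation": [0,0,0]},{"offset": [0,0,0],"rotation": [0,0,0]},{"offset": [0,0,0],"rotation": [0,0,0]}], grip=0.4)

```text
time: 24.63
tool_pos: [0.6802, -0.1133, 0.1985]
tool_rot: [-3.137, -0.001, 0.001]
contact_force: [0.1, 0.1, -0.3]
opening: 0.0437
```

Run:
```python
from h import *
delta([.68,-.114,.3],[np.pi,0,0.0])
p=read_camera('scene'); print(drill(p,'cyl1'))
cv2.imwrite('pics/s13.png',cv2.resize(p['img'][150:300,160:360,::-1],None,fx=4,fy=4,interpolation=cv2.INTER_CUBIC))
```

```text
t 24.63 pos [ 0.6802 -0.1133  0.1985] off mm [-1.000e-01  2.000e-01 -1.016e+02] rot [-0.005 -0.001  0.001] open 0.0437 F [ 0.1  0.1 -0.3]
[([0.622, 0.053, 0.034], 0.78), ([0.211, -0.188, 0.028], 0.76), ([0.697, -0.382, -0.0], 0.75), ([0.681, -0.112, -0.001], 0.74)]
```

View pics/s13.png

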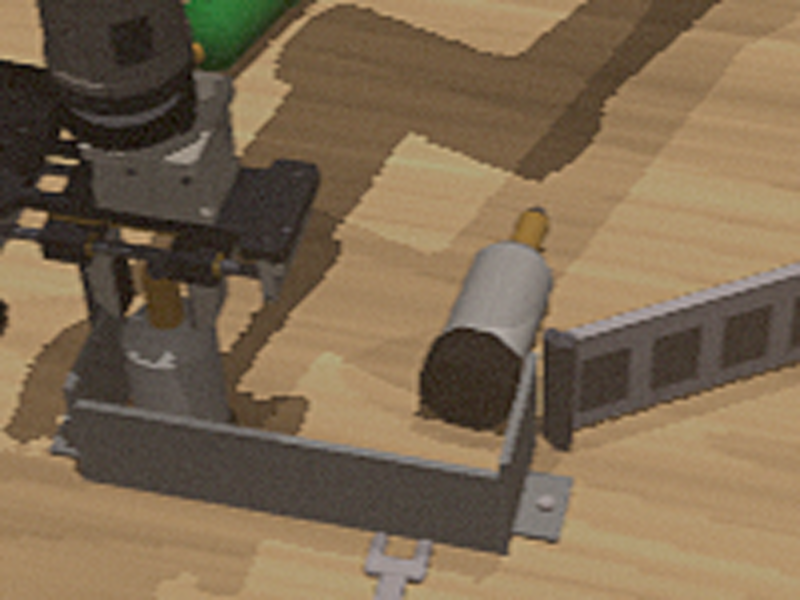

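The right cylinder is released and standing (neck at zoom px (163,300), clear of both fingers). Retreating straight up.

Emit:
apply_moves(motion=[{"offset": [0,0,-12],"rotation": [0,0,0]},{"offset": [0,0,-15],"rotation": [0,0,0]},{"offset": [0,0,-15],"rotation": [0,0,0]},{"offset": [0,0,-15],"rotation": [0,0,0]},{"offset": [0,0,-12],"rotation": [0,0,0]}])

```text
time: 25.15
tool_pos: [0.679, -0.1135, 0.2694]
tool_rot: [-3.135, 0.005, 0.001]
contact_force: [0.4, -0.2, 0.5]
opening: 0.0549
```

Run:
```python
from h import *
delta([.474,.0595,.25],[np.pi,0,-0.05])
```

```text
t 25.15 pos [ 0.679  -0.1135  0.2694] off mm [-204.7 -173.1   21.6] rot [-0.007  0.005  0.051] open 0.0549 F [ 0.4 -0.2  0.5]
```

Emit:
apply_moves(motion=[{"offset": [-20,0,-15],"rotation": [0,0,0.02]},{"offset": [-35,-10,0],"rotation": [0,0,0.02]},{"offset": [-35,-15,0],"rotation": [0,0,0.01]},{"offset": [-30,-25,0],"rotation": [0,0,0]},{"offset": [-25,-30,0],"rotation": [0,0,0]},{"offset": [-22,-30,10],"rotation": [0,0,0]},{"offset": [-20,-30,10],"rotation": [0,0,0]},{"offset": [-10,-20,10],"rotation": [0,0,0]},{"offset": [-5,-8,5],"rotation": [0,0,0]},{"offset": [0,0,0],"rotation": [0,0,0]}])

```text
time: 25.98
tool_pos: [0.4791, 0.0656, 0.2622]
tool_rot: [-3.139, -0.018, -0.056]
contact_force: [0.3, -0.5, 0.6]
opening: 0.0551
```

Run:
```python
from h import *
p=read_camera('top'); save(p,'top14'); print(drill(p,'cyl1'))
p=read_camera('scene'); save(p,'scene14');print(drill(p,'cyl1'))
delta([.473,.0595,.11],[np.pi,0,-0.05])
```

```text
[([0.207, -0.19, 0.027], 0.91), ([0.619, 0.053, 0.032], 0.66), ([0.68, -0.114, -0.002], 0.57)]
[([0.683, -0.11, 0.001], 0.7), ([0.209, -0.192, 0.028], 0.62)]
t 26.18 pos [0.4813 0.0631 0.2626] off mm [-11.1   4.4 152.4] rot [-0.002 -0.02  -0.009] open 0.0553 F [0.3 0.9 0.5]
```

View pics/scene14.png

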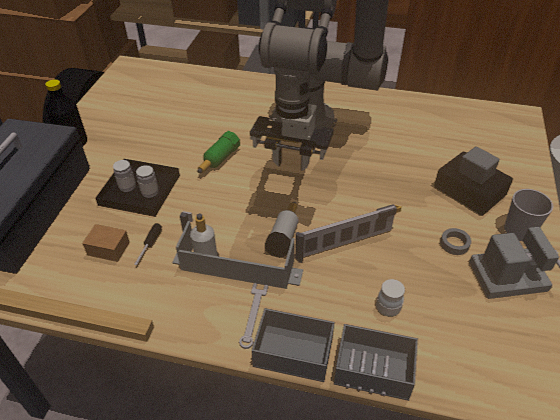

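The right cylinder stands on its own (px (203,240)). Now I'll descend on the left one.

Emit:
apply_moves(motion=[{"offset": [-8,3,10],"rotation": [0,-0.015,-0.008]},{"offset": [0,0,20],"rotation": [0,0,0]},{"offset": [0,0,25],"rotation": [0,0,0]},{"offset": [0,0,25],"rotation": [0,0,0]},{"offset": [0,0,22],"rotation": [0,0,0]},{"offset": [0,0,18],"rotation": [0,0,0]},{"offset": [0,0,5],"rotation": [0,0,0]},{"offset": [0,0,0],"rotation": [0,0,0]}])

```text
time: 26.85
tool_pos: [0.4764, 0.0511, 0.1308]
tool_rot: [-3.141, -0.004, -0.06]
contact_force: [-0.9, -0.5, 0.6]
opening: 0.0548
```

Run:
```python
from h import *
delta([.473,.0595,.078],[np.pi,0,-0.05])
p=read_camera('scene'); 
cv2.imwrite('pics/s15.png',cv2.resize(p['img'][150:300,160:360,::-1],None,fx=4,fy=4,interpolation=cv2.INTER_CUBIC))
```

```text
t 26.85 pos [0.4764 0.0511 0.1308] off mm [-4.1 -8.1 52.8] rot [-0.    -0.004 -0.01 ] open 0.0548 F [-0.9 -0.5  0.6]
```

View pics/s15.png

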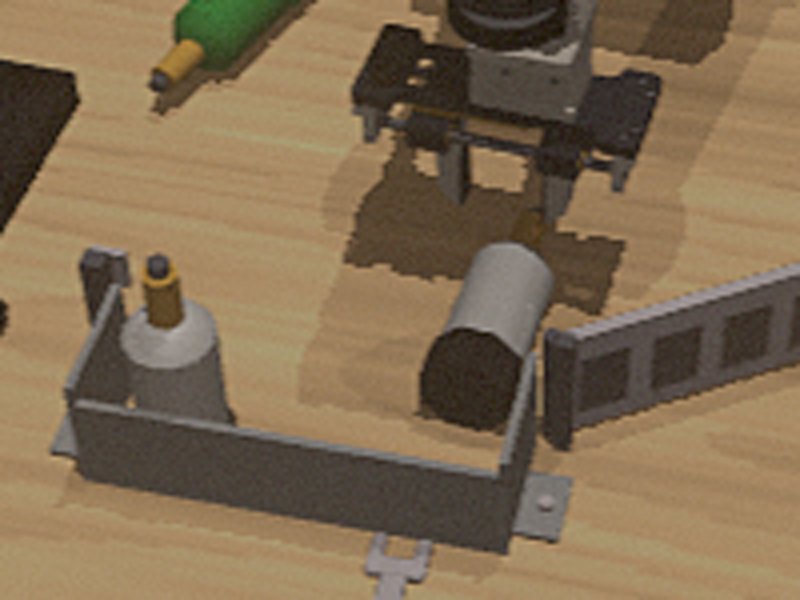

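Emit:
apply_moves(motion=[{"offset": [-4,-8,0],"rotation": [0,-0.004,-0.01]},{"offset": [0,-1,12],"rotation": [0,0,0]},{"offset": [0,-1,13],"rotation": [0,0,0]},{"offset": [0,0,10],"rotation": [0,0,0]},{"offset": [0,0,0],"rotation": [0,0,0]}])

```text
time: 27.32
tool_pos: [0.4761, 0.0623, 0.1008]
tool_rot: [-3.141, -0.01, -0.049]
contact_force: [-0.4, -1.0, 0.3]
opening: 0.055
```

Run:
```python
from h import *
delta([.473,.0595,.078],[np.pi,0,-0.05])
```

```text
t 27.32 pos [0.4761 0.0623 0.1008] off mm [-3.2  2.9 22.8] rot [-0.001 -0.01   0.001] open 0.055 F [-0.4 -1.   0.3]
```

Emit:
apply_moves(motion=[{"offset": [-2,2,8],"rotation": [0,-0.008,0]},{"offset": [0,0,9],"rotation": [0,0,0]},{"offset": [0,0,6],"rotation": [0,0,0]},{"offset": [0,0,0],"rotation": [0,0,0]}])

```text
time: 27.65
tool_pos: [0.4756, 0.061, 0.0793]
tool_rot: [-3.141, -0.008, -0.047]
contact_force: [-1.0, -0.0, 0.7]
opening: 0.0551
```

Run:
```python
from h import *
delta([.473,.0595,.078],[np.pi,0,-0.05])
```

```text
t 27.65 pos [0.4756 0.061  0.0793] off mm [-2.6  1.6  1.2] rot [-0.001 -0.007  0.003] open 0.0551 F [-1.  -0.   0.7]
```

Emit:
apply_moves(motion=[{"offset": [0,0,0],"rotation": [0,0,0]},{"offset": [0,0,0],"rotation": [0,0,0]},{"offset": [0,0,0],"rotation": [0,0,0]},{"offset": [0,0,0],"rotation": [0,0,0]},{"offset": [0,0,0],"rotation": [0,0,0]},{"offset": [0,0,0],"rotation": [0,0,0]},{"offset": [0,0,0],"rotation": [0,0,0]}], grip=1.0, grip_force=20)

```text
time: 28.23
tool_pos: [0.476, 0.0611, 0.0799]
tool_rot: [-3.141, -0.008, -0.047]
contact_force: [0.7, 1.3, -2.6]
opening: 0.0216
```

Emit:
apply_moves(motion=[{"offset": [1,0,-8],"rotation": [0,0,0]},{"offset": [2,0,-10],"rotation": [0,0,0]},{"offset": [4,0,-10],"rotation": [0,0,0]},{"offset": [5,0,-10],"rotation": [0,0,0]},{"offset": [6,0,-10],"rotation": [0,0,0]},{"offset": [6,0,-8],"rotation": [0,0,0]},{"offset": [0,0,0],"rotation": [0,0,0]}])

```text
time: 28.82
tool_pos: [0.4997, 0.06, 0.1396]
tool_rot: [-3.14, -0.005, -0.047]
contact_force: [1.8, 0.7, -4.6]
opening: 0.0214
```

Run:
```python
from h import *
delta([.563,.053,.137],[np.pi,0,0])
p=read_camera('scene'); print(drill(p,'cyl1'))
cv2.imwrite('pics/s16.png',cv2.resize(p['img'][150:300,160:360,::-1],None,fx=4,fy=4,interpolation=cv2.INTER_CUBIC))
```

```text
t 28.82 pos [0.4997 0.06   0.1396] off mm [63.5  4.   2.9] rot [-0.001 -0.005 -0.047] open 0.0214 F [ 1.8  0.7 -4.6]
[([0.679, -0.109, 0.001], 0.87), ([0.212, -0.186, 0.029], 0.87), ([0.632, 0.055, 0.032], 0.82), ([0.464, -0.394, 0.001], 0.55), ([0.806, 0.046, 0.002], 0.18)]
```

View pics/s16.png

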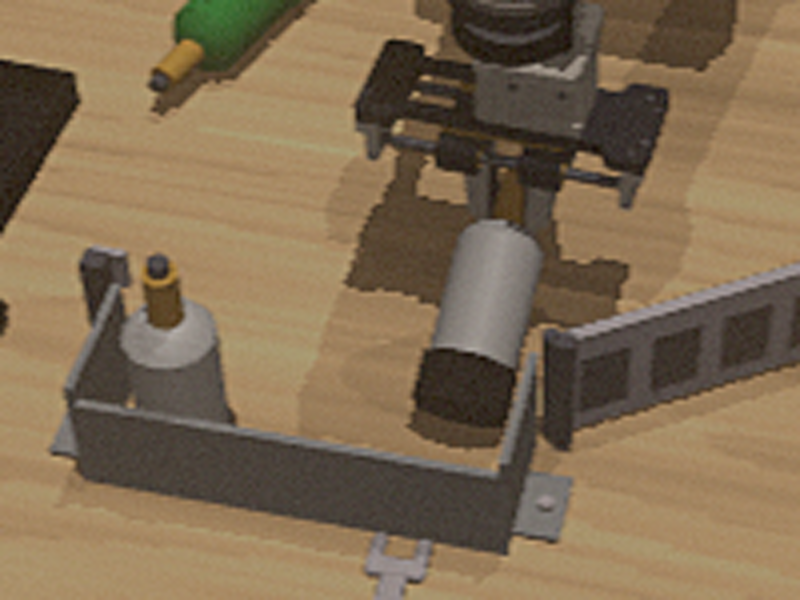

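Emit:
apply_moves(motion=[{"offset": [6,0,0],"rotation": [0,0,-0.01]},{"offset": [8,1,0],"rotation": [0,0,-0.01]},{"offset": [8,1,0],"rotation": [0,0,-0.01]},{"offset": [8,1,0],"rotation": [0,0,-0.01]},{"offset": [8,1,0],"rotation": [0,0,0]},{"offset": [8,1,0],"rotation": [0,0,0]},{"offset": [6,1,0],"rotation": [0,0,0]},{"offset": [0,0,0],"rotation": [0,0,0]}])

```text
time: 29.58
tool_pos: [0.5348, 0.0538, 0.1322]
tool_rot: [-3.14, 0.042, -0.0]
contact_force: [2.9, 0.1, -1.6]
opening: 0.0215
```

Run:
```python
from h import *
delta([.563,.053,.137],[np.pi,0,0])
p=read_camera('scene'); print(drill(p,'cyl1'))
cv2.imwrite('pics/s17.png',cv2.resize(p['img'][150:300,160:360,::-1],None,fx=4,fy=4,interpolation=cv2.INTER_CUBIC))
```

```text
t 29.58 pos [0.5348 0.0538 0.1322] off mm [28.   0.8 -6. ] rot [-0.002  0.042 -0.   ] open 0.0215 F [ 2.9  0.1 -1.6]
[([0.682, -0.112, 0.0], 0.9), ([0.207, -0.19, 0.028], 0.84)]
```

View pics/s17.png

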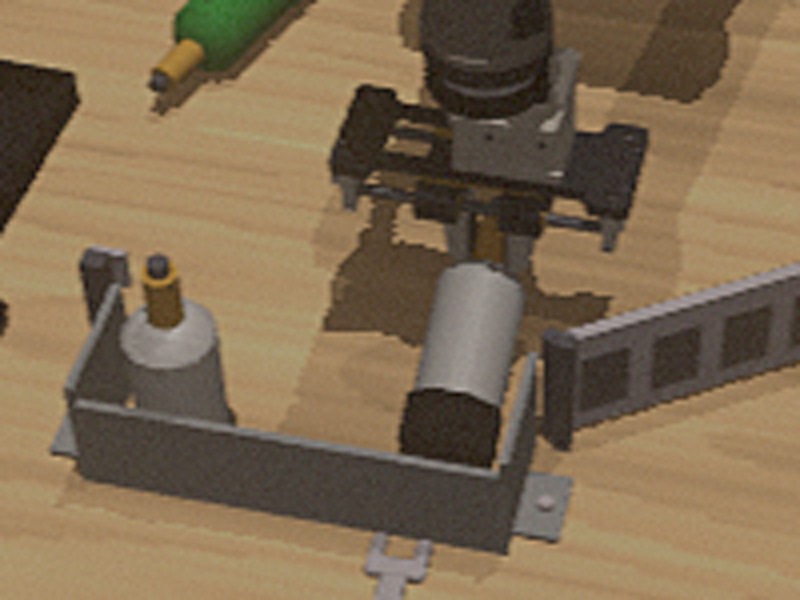

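Emit:
apply_moves(motion=[{"offset": [5,0,-2],"rotation": [0,0.02,0]},{"offset": [7,0,-2],"rotation": [0,0.02,0]},{"offset": [7,0,-2],"rotation": [0,0.01,0]},{"offset": [5,0,-1],"rotation": [0,0,0]},{"offset": [0,0,0],"rotation": [0,0,0]}])

```text
time: 30.1
tool_pos: [0.553, 0.0543, 0.1366]
tool_rot: [-3.14, 0.006, 0.0]
contact_force: [1.8, -0.5, -4.0]
opening: 0.0214
```

Run:
```python
from h import *
delta([.563,.053,.137],[np.pi,0,0])
p=read_camera('scene'); print(drill(p,'cyl1'))
p=read_camera('top'); print(drill(p,'cyl1'))
```

```text
t 30.1 pos [0.553  0.0543 0.1366] off mm [10.   1.3 -0.5] rot [-0.002  0.006  0.   ] open 0.0214 F [ 1.8 -0.5 -4. ]
[([0.688, 0.054, 0.03], 0.78), ([0.208, -0.191, 0.03], 0.73), ([0.681, -0.111, -0.002], 0.72)]
[([0.21, -0.188, 0.03], 0.83), ([0.68, -0.113, 0.0], 0.75), ([0.683, 0.053, 0.026], 0.63), ([0.463, -0.397, -0.002], 0.48), ([0.469, 0.507, -0.0], 0.24)]
```

Emit:
apply_moves(motion=[{"offset": [5,0,0],"rotation": [0,0,0]},{"offset": [5,0,-6],"rotation": [0,0,0]},{"offset": [4,0,-6],"rotation": [0,0,0]},{"offset": [4,0,-7],"rotation": [0,0,0]},{"offset": [4,0,-6],"rotation": [0,0,0]},{"offset": [5,0,-6],"rotation": [0,0,0]},{"offset": [5,0,-5],"rotation": [0,0,0]},{"offset": [6,0,-5],"rotation": [0,0,0]},{"offset": [6,0,-4],"rotation": [0,0,0]},{"offset": [0,0,0],"rotation": [0,0,0]}])

```text
time: 31.13
tool_pos: [0.5985, 0.0543, 0.1853]
tool_rot: [-3.14, 0.014, 0.001]
contact_force: [-0.1, -0.3, -5.2]
opening: 0.021
```

Run:
```python
from h import *
delta([.5985,.054,.1855],[np.pi,0,0])
p=read_camera('scene'); print(drill(p,'cyl1'))
cv2.imwrite('pics/s18.png',cv2.resize(p['img'][150:300,160:360,::-1],None,fx=4,fy=4,interpolation=cv2.INTER_CUBIC))
```

```text
t 31.13 pos [0.5985 0.0543 0.1853] off mm [ 0.   0.3 -0.2] rot [-0.002  0.014  0.001] open 0.021 F [-0.1 -0.3 -5.2]
[([0.689, 0.055, 0.023], 0.8), ([0.21, -0.189, 0.029], 0.62), ([0.707, 0.355, 0.003], 0.53)]
```

View pics/s18.png

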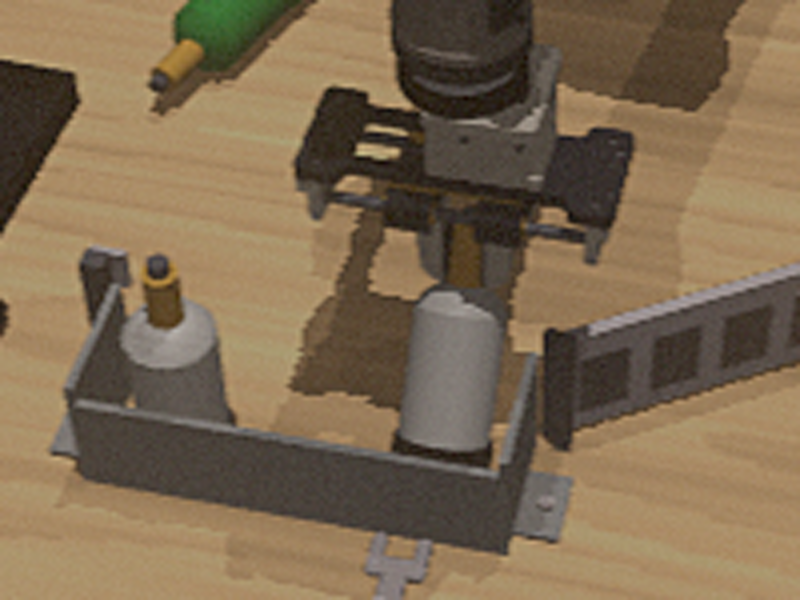

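The tip-up is going as planned, with the cylinder at about 54°. Continuing.

Emit:
apply_moves(motion=[{"offset": [6,0,-3],"rotation": [0,0.01,0]},{"offset": [6,0,-3],"rotation": [0,0.01,0]},{"offset": [7,0,-3],"rotation": [0,0,0]},{"offset": [7,0,-2],"rotation": [0,0,0]},{"offset": [7,0,-2],"rotation": [0,0,0]},{"offset": [7,0,-1],"rotation": [0,0.01,0]},{"offset": [0,0,0],"rotation": [0,0,0]}])

```text
time: 31.82
tool_pos: [0.6351, 0.0545, 0.1986]
tool_rot: [-3.14, -0.004, 0.001]
contact_force: [-1.3, -0.7, -2.3]
opening: 0.0213
```

Run:
```python
from h import *
delta([.64,.054,.197],[np.pi,0,0])
p=read_camera('scene'); print(drill(p,'cyl1'))
cv2.imwrite('pics/s19.png',cv2.resize(p['img'][150:300,160:360,::-1],None,fx=4,fy=4,interpolation=cv2.INTER_CUBIC))
```

```text
t 31.82 pos [0.6351 0.0545 0.1986] off mm [4.9 0.6 1.6] rot [-0.002 -0.004  0.001] open 0.0213 F [-1.3 -0.7 -2.3]
[([0.209, -0.191, 0.029], 0.83), ([0.679, -0.112, -0.002], 0.67), ([0.682, 0.054, 0.014], 0.65)]
```

View pics/s19.png

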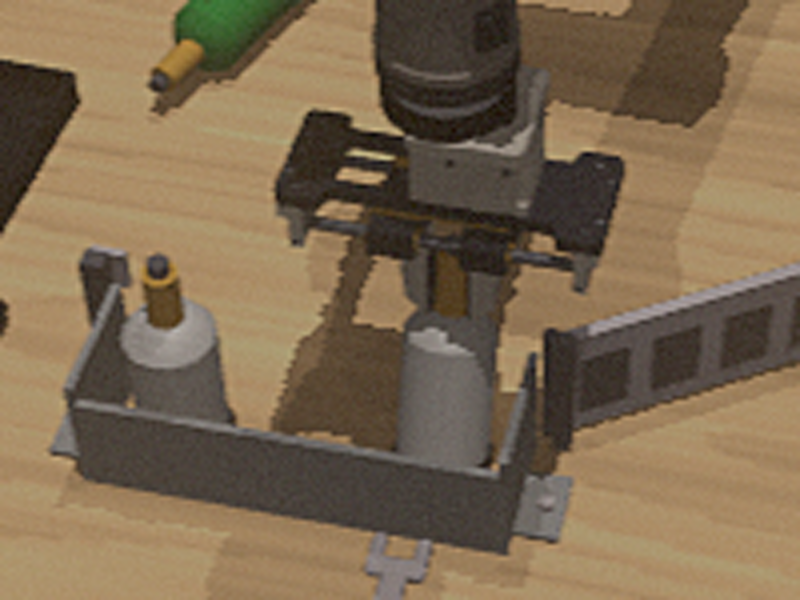

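Emit:
apply_moves(motion=[{"offset": [7,0,0],"rotation": [0,0,0]},{"offset": [7,0,0],"rotation": [0,0,0]},{"offset": [7,0,0],"rotation": [0,0,0]},{"offset": [7,0,0],"rotation": [0,0,0]},{"offset": [7,0,0],"rotation": [0,0,0]},{"offset": [6,0,0],"rotation": [0,0,0]},{"offset": [2,0,1],"rotation": [0,0,0]},{"offset": [0,0,0],"rotation": [0,0,0]}])

```text
time: 32.58
tool_pos: [0.6807, 0.0547, 0.1977]
tool_rot: [-3.14, -0.003, 0.001]
contact_force: [-2.7, -0.0, -1.1]
opening: 0.0216
```

Run:
```python
from h import *
delta([.68,.054,.198],[np.pi,0,0])
p=read_camera('scene'); print(drill(p,'cyl1'))
cv2.imwrite('pics/s20.png',cv2.resize(p['img'][150:300,160:360,::-1],None,fx=4,fy=4,interpolation=cv2.INTER_CUBIC))
```

```text
t 32.58 pos [0.6807 0.0547 0.1977] off mm [-0.7  0.7 -0.3] rot [-0.002 -0.003  0.001] open 0.0216 F [-2.7 -0.  -1.1]
[([0.681, -0.111, 0.0], 0.74), ([0.679, 0.052, 0.005], 0.7), ([0.208, -0.191, 0.029], 0.62)]
```

View pics/s20.png

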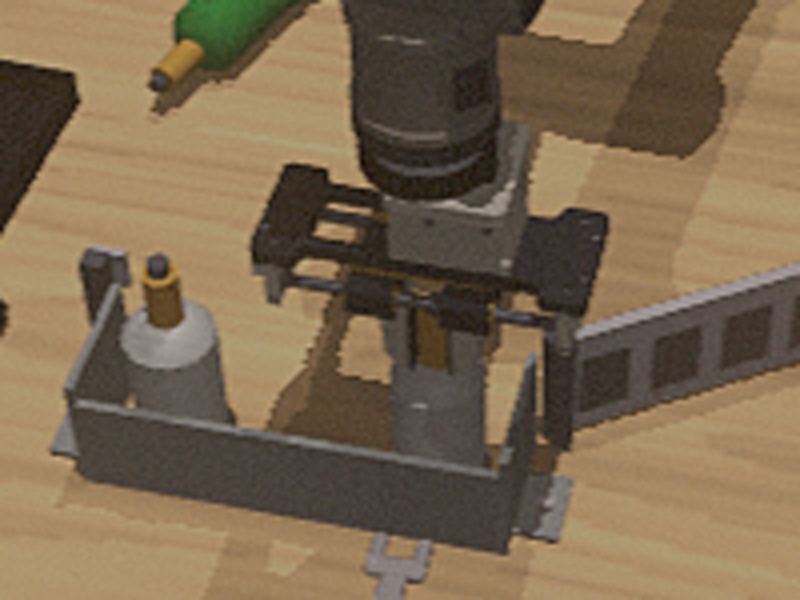

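Emit:
apply_moves(motion=[{"offset": [0,0,1],"rotation": [0,0,0]},{"offset": [0,0,0],"rotation": [0,0,0]}])

```text
time: 32.85
tool_pos: [0.6808, 0.0548, 0.1977]
tool_rot: [-3.14, -0.006, 0.001]
contact_force: [-0.6, 0.2, -3.0]
opening: 0.0212
```

Emit:
apply_moves(motion=[{"offset": [0,0,0],"rotation": [0,0,0]},{"offset": [0,0,0],"rotation": [0,0,0]},{"offset": [0,0,0],"rotation": [0,0,0]},{"offset": [0,0,0],"rotation": [0,0,0]}], grip=0.4)

```text
time: 33.18
tool_pos: [0.6813, 0.0547, 0.1982]
tool_rot: [-3.14, -0.009, 0.001]
contact_force: [-0.6, 0.8, -0.0]
opening: 0.0435
```

Run:
```python
from h import *
delta([.68,.054,.198],[np.pi,0,0])
p=read_camera('scene'); print(drill(p,'cyl1'))
cv2.imwrite('pics/s21.png',cv2.resize(p['img'][150:300,160:360,::-1],None,fx=4,fy=4,interpolation=cv2.INTER_CUBIC))
```

```text
t 33.18 pos [0.6813 0.0547 0.1982] off mm [-1.3  0.7  0.2] rot [-0.002 -0.009  0.001] open 0.0435 F [-0.6  0.8 -0. ]
[([0.209, -0.191, 0.029], 0.94), ([0.678, 0.052, -0.001], 0.59), ([0.684, -0.112, 0.001], 0.56)]
```

View pics/s21.png

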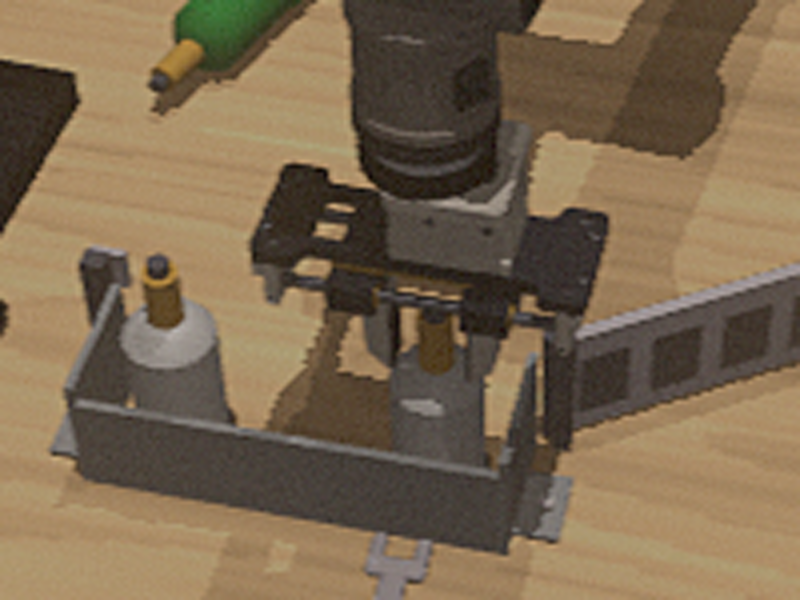

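Both cylinders stand free. Next I'll retreat and go round behind the door, since its outer face now points away from the robot.

Emit:
apply_moves(motion=[{"offset": [0,0,-12],"rotation": [0,0,0]},{"offset": [0,0,-15],"rotation": [0,0,0]},{"offset": [0,0,-15],"rotation": [0,0,0]},{"offset": [0,0,-15],"rotation": [0,0,0]},{"offset": [0,0,-18],"rotation": [0,0,0]}])

```text
time: 33.7
tool_pos: [0.6792, 0.0545, 0.2741]
tool_rot: [-3.14, -0.0, 0.001]
contact_force: [-0.3, -0.7, -0.5]
opening: 0.0554
```

Run:
```python
from h import *
delta([.545,.303,.26],[np.pi,0,0])
p=read_camera('top'); save(p,'top22'); print(drill(p,'cyl1'),drill(p,'tin1'))
cv2.imwrite('pics/t22.png',cv2.resize(p['img'][140:260,170:380,::-1],None,fx=3.8,fy=3.8,interpolation=cv2.INTER_CUBIC))
delta([.545,.303,.26],[np.pi,0,0])
```

```text
t 33.7 pos [0.6792 0.0545 0.2741] off mm [-133.9 -248.6   14.5] rot [-0.002 -0.     0.001] open 0.0554 F [-0.3 -0.7 -0.5]
[([0.207, -0.19, 0.032], 0.95), ([0.681, -0.113, -0.003], 0.6)] [([0.465, -0.436, 0.003], 0.89)]
t 33.85 pos [0.6801 0.0546 0.2757] off mm [-134.9 -248.6   15.3] rot [-0.002 -0.006  0.001] open 0.0551 F [-0.  -1.  -0.7]
```

View pics/t22.png

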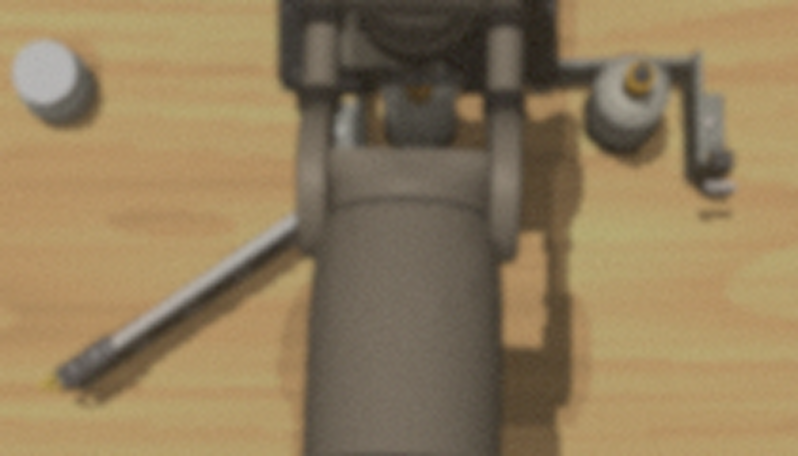

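Emit:
apply_moves(motion=[{"offset": [-15,-25,0],"rotation": [0,0,0]},{"offset": [-18,-34,0],"rotation": [0,0,0]},{"offset": [-18,-34,0],"rotation": [0,0,0]},{"offset": [-18,-34,0],"rotation": [0,0,0]},{"offset": [-18,-34,0],"rotation": [0,0,0]},{"offset": [-18,-34,5],"rotation": [0,0,0]},{"offset": [-15,-28,5],"rotation": [0,0,0]},{"offset": [-8,-15,5],"rotation": [0,0,0]},{"offset": [0,0,0],"rotation": [0,0,0]}], grip=1.0)

```text
time: 34.6
tool_pos: [0.5439, 0.2987, 0.2504]
tool_rot: [3.14, 0.007, -0.006]
contact_force: [-0.5, -0.2, -0.6]
opening: 0.0018
```

Run:
```python
from h import *
delta([.545,.303,.12],[np.pi,0,0])
```

```text
t 34.6 pos [0.5439 0.2987 0.2504] off mm [  2.   -4.6 130.4] rot [ 0.002  0.007 -0.006] open 0.0018 F [-0.5 -0.2 -0.6]
```

Emit:
apply_moves(motion=[{"offset": [3,-4,12],"rotation": [0,0.005,0]},{"offset": [0,0,20],"rotation": [0,0,0]},{"offset": [0,0,20],"rotation": [0,0,0]},{"offset": [0,0,10],"rotation": [0,0,0]},{"offset": [0,0,0],"rotation": [0,0,0]}])

```text
time: 35.02
tool_pos: [0.5458, 0.3021, 0.1841]
tool_rot: [3.137, 0.004, -0.002]
contact_force: [-0.6, 0.3, -0.1]
opening: 0.0004
```

Run:
```python
from h import *
delta([.545,.303,.12],[np.pi,0,0])
p=read_camera('scene'); save(p,'scene23')
```

```text
t 35.02 pos [0.5458 0.3021 0.1841] off mm [-0.6 -1.2 64.1] rot [ 0.004  0.004 -0.002] open 0.0004 F [-0.6  0.3 -0.1]
```

View pics/scene23.png

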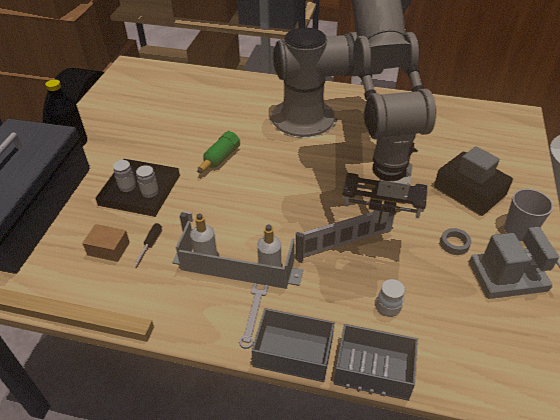

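Both cylinders are standing (px (203,240) and (270,250)), and the closed fingers are just behind the door (px (383,212)). I'll lower and begin pushing.

Emit:
apply_moves(motion=[{"offset": [2,0,15],"rotation": [0,0,0]},{"offset": [0,0,18],"rotation": [0,0,0]},{"offset": [0,0,18],"rotation": [0,0,0]},{"offset": [0,0,8],"rotation": [0,0,0]},{"offset": [0,0,0],"rotation": [0,0,0]}])

```text
time: 35.48
tool_pos: [0.5524, 0.3005, 0.1298]
tool_rot: [3.141, -0.006, -0.006]
contact_force: [0.5, 0.3, -0.9]
opening: 0.0005
```

```bash
cat >> h.py <<'E'
H=np.array([.617,.111])
def way(a,r=.2):
    pd=np.array([-np.sin(a),-np.cos(a)]); n=np.array([-np.cos(a),np.sin(a)])
    d=.005+.0095*abs(n[0])+.019*abs(n[1])
    return H+r*pd+d*n
E
python3 - <<'E'
from h import *
delta([.545,.303,.12],[np.pi,0,0])
pr=None
for a in np.arange(2.5,-.01,-.1):
    w=way(a); print(round(a,2),w.round(4),None if pr is None else ((w-pr)*1000).round(1)); pr=w
E
```

```text
t 35.48 pos [0.5524 0.3005 0.1298] off mm [-7.5 -2.4  9.8] rot [ 0.001 -0.006 -0.006] open 0.0005 F [ 0.5  0.3 -0.9]
2.5 [0.5165 0.2856] None
2.4 [0.5002 0.2753] [-16.3 -10.3]
2.3 [0.4848 0.2633] [-15.4 -12. ]
2.2 [0.4706 0.2497] [-14.3 -13.6]
2.1 [0.4576 0.2346] [-13.  -15.1]
2.0 [0.4461 0.2181] [-11.5 -16.5]
1.9 [0.4362 0.2003] [ -9.9 -17.8]
1.8 [0.4281 0.1814] [ -8.1 -18.9]
1.7 [0.4219 0.1616] [ -6.2 -19.8]
1.6 [0.4178 0.1411] [ -4.1 -20.5]
1.5 [0.4158 0.1214] [ -2.  -19.7]
1.4 [0.4156 0.102 ] [ -0.2 -19.4]
1.3 [0.4174 0.0824] [  1.8 -19.6]
1.2 [0.4211 0.0629] [  3.7 -19.5]
1.1 [0.4269 0.0437] [  5.7 -19.2]
1.0 [0.4346 0.0249] [  7.7 -18.7]
0.9 [0.4443 0.0069] [  9.7 -18. ]
0.8 [ 0.4559 -0.0102] [ 11.6 -17.1]
0.7 [ 0.4694 -0.0262] [ 13.5 -16. ]
0.6 [ 0.4846 -0.0408] [ 15.2 -14.6]
0.5 [ 0.5014 -0.0538] [ 16.8 -13. ]
0.4 [ 0.5196 -0.065 ] [ 18.2 -11.2]
0.3 [ 0.5391 -0.0742] [19.4 -9.3]
0.2 [ 0.5595 -0.0814] [20.5 -7.2]
0.1 [ 0.5808 -0.0864] [21.2 -4.9]
-0.0 [ 0.6025 -0.089 ] [21.7 -2.6]
```

Emit:
apply_moves(motion=[{"offset": [-12,4,3],"rotation": [0,0,0]},{"offset": [-12,5,3],"rotation": [0,0,0]},{"offset": [-12,6,0],"rotation": [0,0,0]},{"offset": [-12,8,0],"rotation": [0,0,0]},{"offset": [-12,9,0],"rotation": [0,0,0]},{"offset": [-12,10,0],"rotation": [0,0,0]},{"offset": [0,0,0],"rotation": [0,0,0]}])

```text
time: 36.07
tool_pos: [0.4835, 0.2581, 0.132]
tool_rot: [-3.137, -0.02, -0.007]
contact_force: [0.1, 1.0, -0.6]
opening: 0.0006
```

Run:
```python
from h import *
delta([.4706,.2497,.12],[np.pi,0,0])
p=read_camera('scene'); save(p,'scene24')
```

```text
t 36.07 pos [0.4835 0.2581 0.132 ] off mm [-13.1   8.6  11.7] rot [-0.004 -0.021 -0.007] open 0.0006 F [ 0.1  1.  -0.6]
```

View pics/scene24.png

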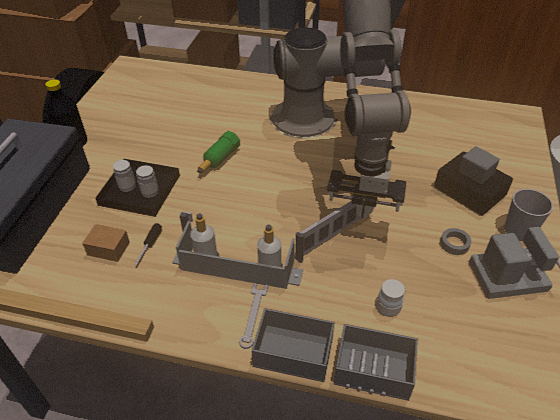

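Emit:
apply_moves(motion=[{"offset": [-9,9,4],"rotation": [0,-0.01,0]},{"offset": [-10,10,4],"rotation": [0,-0.01,0]},{"offset": [-9,11,2],"rotation": [0,0,0]},{"offset": [-9,12,0],"rotation": [0,0,0]},{"offset": [-7,13,0],"rotation": [0,0,0]},{"offset": [-6,13,0],"rotation": [0,0,0]},{"offset": [-5,14,0],"rotation": [0,0,0]},{"offset": [-4,14,0],"rotation": [0,0,0]},{"offset": [-3,14,0],"rotation": [0,0,0]},{"offset": [0,0,0],"rotation": [0,0,0]}])

```text
time: 36.95
tool_pos: [0.4366, 0.1518, 0.1307]
tool_rot: [-3.126, -0.032, -0.007]
contact_force: [0.4, -0.6, 0.1]
opening: 0.0005
```

Run:
```python
from h import *
delta([.4178,.1411,.12],[np.pi,0,0])
p=read_camera('scene'); save(p,'scene25')
```

```text
t 36.95 pos [0.4366 0.1518 0.1307] off mm [-19.1  11.    9.9] rot [-0.016 -0.032 -0.007] open 0.0005 F [ 0.4 -0.6  0.1]
```

View pics/scene25.png

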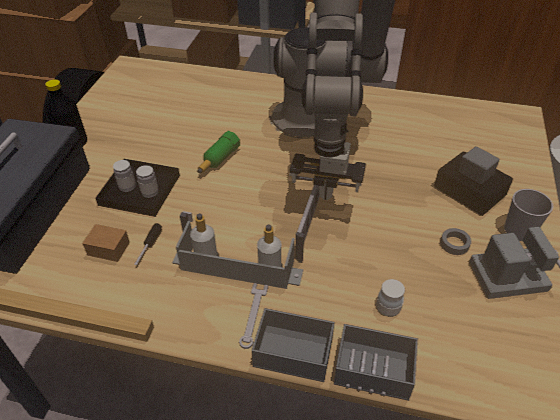

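Emit:
apply_moves(motion=[{"offset": [-5,12,3],"rotation": [-0.01,-0.015,0]},{"offset": [-5,14,3],"rotation": [-0.005,-0.015,0]},{"offset": [-4,14,3],"rotation": [0,-0.01,0]},{"offset": [-2,14,0],"rotation": [0,0,0]},{"offset": [0,14,0],"rotation": [0,0,0]},{"offset": [1,14,0],"rotation": [0,0,0]},{"offset": [2,14,0],"rotation": [0,0,0]},{"offset": [4,14,0],"rotation": [0,0,0]},{"offset": [5,14,0],"rotation": [0,0,0]},{"offset": [6,13,0],"rotation": [0,0,0]},{"offset": [0,0,0],"rotation": [0,0,0]}])

```text
time: 37.92
tool_pos: [0.4468, 0.0121, 0.123]
tool_rot: [3.141, 0.002, 0.001]
contact_force: [-0.1, -0.6, 0.3]
opening: 0.0008
```

Run:
```python
from h import *
delta([.4346,.0249,.12],[np.pi,0,0])
p=read_camera('scene'); save(p,'scene26')
```

```text
t 37.92 pos [0.4468 0.0121 0.123 ] off mm [-12.2 -12.8   3. ] rot [0.001 0.002 0.001] open 0.0008 F [-0.1 -0.6  0.3]
```

View pics/scene26.png

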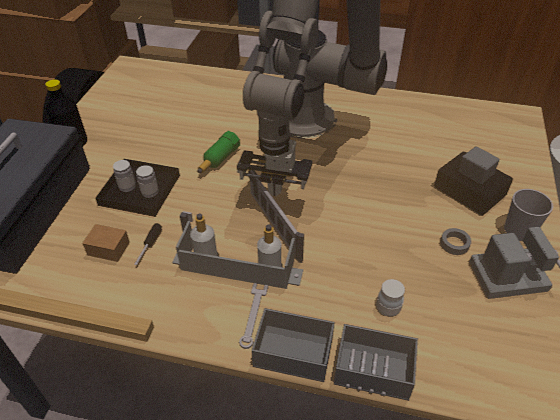

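Emit:
apply_moves(motion=[{"offset": [8,11,0],"rotation": [0,0,0]},{"offset": [9,11,0],"rotation": [0,0,0]},{"offset": [10,11,0],"rotation": [0,0,0]},{"offset": [10,10,0],"rotation": [0,0,0]},{"offset": [11,9,0],"rotation": [0,0,0]},{"offset": [11,8,0],"rotation": [0,0,0]},{"offset": [11,8,0],"rotation": [0,0,0]},{"offset": [11,7,0],"rotation": [0,0,0]},{"offset": [10,6,0],"rotation": [0,0,0]},{"offset": [0,0,0],"rotation": [0,0,0]}])

```text
time: 38.8
tool_pos: [0.5454, -0.0726, 0.1216]
tool_rot: [3.141, 0.005, 0.007]
contact_force: [-0.6, 0.2, 1.0]
opening: 0.0005
```

Run:
```python
from h import *
delta([.5808,-.0864,.12],[np.pi,0,0])
p=read_camera('scene'); save(p,'scene27')
cv2.imwrite('pics/s27.png',cv2.resize(p['img'][150:300,160:360,::-1],None,fx=4,fy=4,interpolation=cv2.INTER_CUBIC))
```

```text
t 38.8 pos [ 0.5454 -0.0726  0.1216] off mm [35.3 14.1  1.4] rot [0.001 0.005 0.007] open 0.0005 F [-0.6  0.2  1. ]
```

View pics/s27.png

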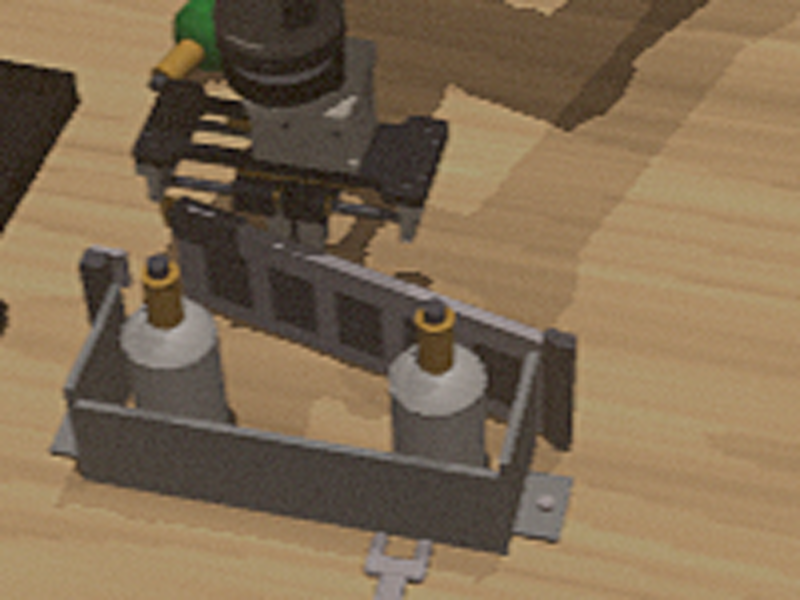

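Emit:
apply_moves(motion=[{"offset": [8,2,-2],"rotation": [0,0.005,0]},{"offset": [9,2,-1],"rotation": [0,0,0]},{"offset": [9,1,-1],"rotation": [0,0,0]},{"offset": [8,1,0],"rotation": [0,0,0]},{"offset": [6,0,0],"rotation": [0,0,0]},{"offset": [0,0,0],"rotation": [0,0,0]}])

```text
time: 39.35
tool_pos: [0.5852, -0.0765, 0.1251]
tool_rot: [-3.14, 0.005, 0.01]
contact_force: [-0.6, 0.4, 0.4]
opening: 0.0002
```

Run:
```python
from h import *
delta([.6025,-.08,.124],[np.pi,0,0])
p=read_camera('scene'); save(p,'scene28')
cv2.imwrite('pics/s28.png',cv2.resize(p['img'][150:300,160:360,::-1],None,fx=4,fy=4,interpolation=cv2.INTER_CUBIC))
```

```text
t 39.35 pos [ 0.5852 -0.0765  0.1251] off mm [17.3  3.7  1. ] rot [-0.001  0.005  0.01 ] open 0.0002 F [-0.6  0.4  0.4]
```

View pics/s28.png

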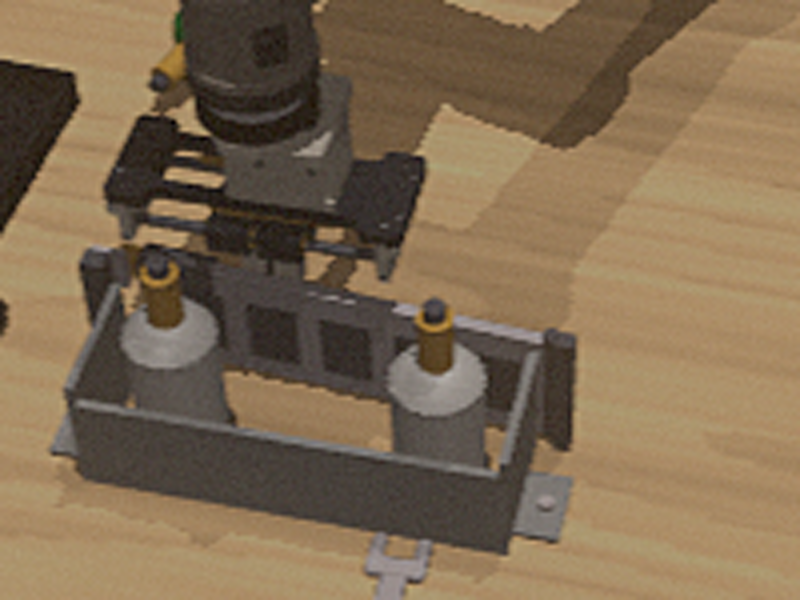

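Emit:
apply_moves(motion=[{"offset": [5,0,0],"rotation": [0,0,0.005]},{"offset": [5,0,0],"rotation": [0,0,0]},{"offset": [5,0,0],"rotation": [0,0,0]},{"offset": [0,0,0],"rotation": [0,0,0]}])

```text
time: 39.73
tool_pos: [0.5938, -0.0764, 0.1248]
tool_rot: [-3.14, 0.023, 0.004]
contact_force: [-0.4, 0.1, 0.4]
opening: 0.0003
```

Emit:
apply_moves(motion=[{"offset": [5,0,0],"rotation": [0,0,0]},{"offset": [5,0,0],"rotation": [0,0,0]},{"offset": [0,0,0],"rotation": [0,0,0]}])

```text
time: 39.98
tool_pos: [0.5996, -0.0765, 0.1248]
tool_rot: [-3.14, 0.035, 0.003]
contact_force: [0.8, 0.3, 1.0]
opening: 0.0003
```

Run:
```python
from h import *
delta([.6025,-.08,.124],[np.pi,0,0])
p=read_camera('scene'); save(p,'scene29')
cv2.imwrite('pics/s29.png',cv2.resize(p['img'][150:300,160:360,::-1],None,fx=4,fy=4,interpolation=cv2.INTER_CUBIC))
```

```text
t 39.98 pos [ 0.5996 -0.0765  0.1248] off mm [3.  3.5 0.7] rot [-0.002  0.035  0.003] open 0.0003 F [0.8 0.3 1. ]
```

View pics/s29.png

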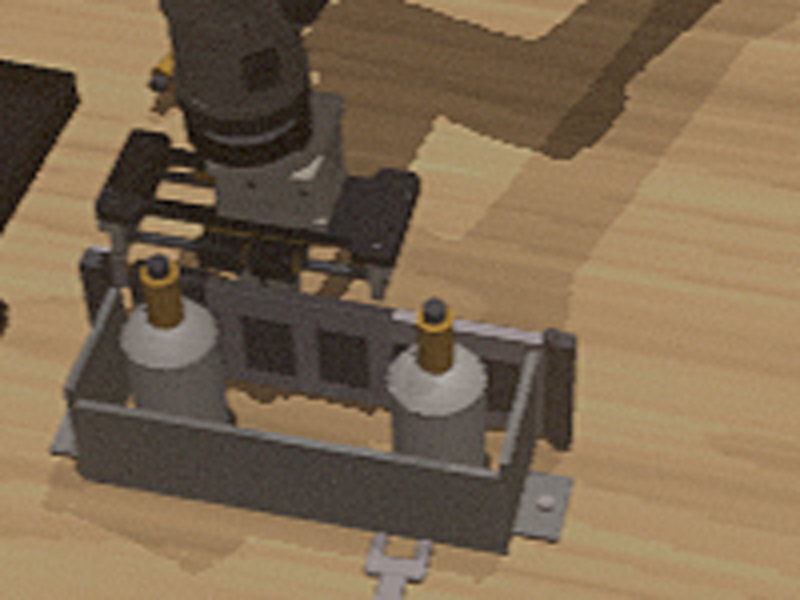

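Emit:
apply_moves(motion=[{"offset": [3,0,0],"rotation": [0,0.02,0]},{"offset": [4,0,0],"rotation": [0,0.015,0]},{"offset": [4,0,0],"rotation": [0,0,0]},{"offset": [0,0,0],"rotation": [0,0,0]}])

```text
time: 40.37
tool_pos: [0.6012, -0.0764, 0.1243]
tool_rot: [-3.139, 0.021, 0.006]
contact_force: [0.5, 0.1, -0.5]
opening: 0.0005
```

Run:
```python
from h import *
delta([.6025,-.08,.124],[np.pi,0,0])
p=read_camera('scene'); save(p,'scene30')
cv2.imwrite('pics/s30.png',cv2.resize(p['img'][150:300,160:360,::-1],None,fx=4,fy=4,interpolation=cv2.INTER_CUBIC))
```

```text
t 40.37 pos [ 0.6012 -0.0764  0.1243] off mm [1.3 3.6 0.3] rot [-0.003  0.021  0.006] open 0.0005 F [ 0.5  0.1 -0.5]
```

View pics/s30.png

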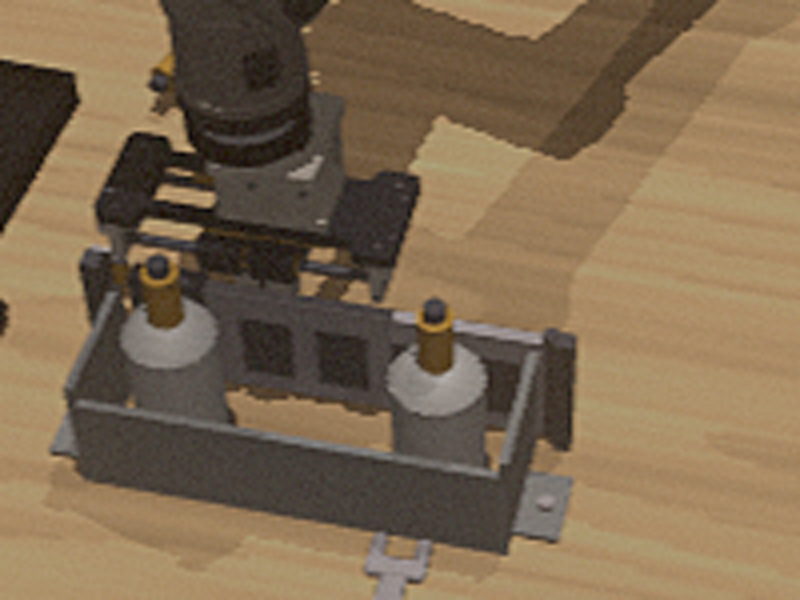

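Emit:
apply_moves(motion=[{"offset": [8,0,0],"rotation": [0,0.01,0]},{"offset": [8,0,0],"rotation": [0,0.01,0]}])

```text
time: 40.58
tool_pos: [0.603, -0.0763, 0.1241]
tool_rot: [-3.137, 0.038, 0.008]
contact_force: [-43.0, -4.6, 33.5]
opening: 0.0005
```

Run:
```python
from h import *
delta([.6025,-.08,.124],[np.pi,0,0]); print(observe()['joint_efforts'])
p=read_camera('scene'); save(p,'scene31')
cv2.imwrite('pics/s31.png',cv2.resize(p['img'][190:270,165:315,::-1],None,fx=5,fy=5,interpolation=cv2.INTER_CUBIC))
```

```text
t 40.58 pos [ 0.603  -0.0763  0.1241] off mm [-0.6  3.7  0.1] rot [-0.005  0.038  0.008] open 0.0005 F [-43.   -4.6  33.5]
[  5.77012047 -41.10228181 -32.20669985   3.6220146  -11.79209501
   0.10725172]
```

View pics/s31.png

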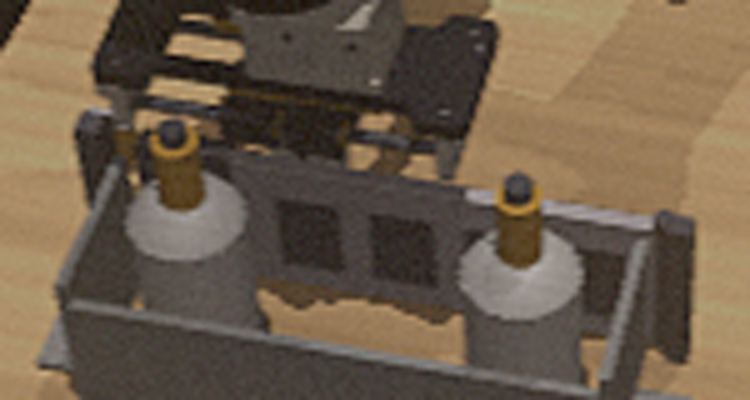

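Force jumped to about 43 N, so the door is against its stop. Backing off.

Emit:
apply_moves(motion=[{"offset": [-8,0,0],"rotation": [0,0.02,0]},{"offset": [-15,0,0],"rotation": [0,0.01,0]},{"offset": [-20,0,-5],"rotation": [0,0,0]},{"offset": [-25,0,-20],"rotation": [0,0,0]},{"offset": [-25,0,-25],"rotation": [0,0,0]},{"offset": [-30,0,-25],"rotation": [0,0,0]},{"offset": [-30,0,-25],"rotation": [0,0,0]},{"offset": [-30,0,-25],"rotation": [0,0,0]},{"offset": [0,0,0],"rotation": [0,0,0]}])

```text
time: 41.38
tool_pos: [0.4151, -0.0776, 0.2531]
tool_rot: [-3.137, -0.003, 0.009]
contact_force: [1.0, -0.0, 0.3]
opening: 0.0004
```

Run:
```python
from h import *
delta([.6025,-.08,.124],[np.pi,0,0])
p=read_camera('scene'); save(p,'scene32'); print(drill(p,'cyl1'),drill(p,'tin1'))
cv2.imwrite('pics/s32.png',cv2.resize(p['img'][190:270,165:315,::-1],None,fx=5,fy=5,interpolation=cv2.INTER_CUBIC))
p=read_camera('top'); save(p,'top32'); print(drill(p,'cyl1'),drill(p,'tin1'))
cv2.imwrite('pics/t32.png',cv2.resize(p['img'][140:220,240:380,::-1],None,fx=5.5,fy=5.5,interpolation=cv2.INTER_CUBIC))
```

```text
t 41.38 pos [ 0.4151 -0.0776  0.2531] off mm [187.1   4.7 129.6] rot [-0.005 -0.003  0.009] open 0.0004 F [ 1.  -0.   0.3]
[([0.678, -0.11, 0.001], 0.7), ([0.209, -0.19, 0.029], 0.63), ([0.677, 0.054, 0.002], 0.62)] [([0.469, -0.361, 0.006], 0.92), ([0.459, -0.433, 0.01], 0.72)]
[([0.68, 0.054, -0.002], 0.8), ([0.68, -0.113, 0.002], 0.76), ([0.207, -0.19, 0.029], 0.61)] [([0.468, -0.359, 0.008], 0.67), ([0.463, -0.437, 0.005], 0.6), ([0.808, 0.042, 0.002], 0.59)]
```

View pics/s32.png

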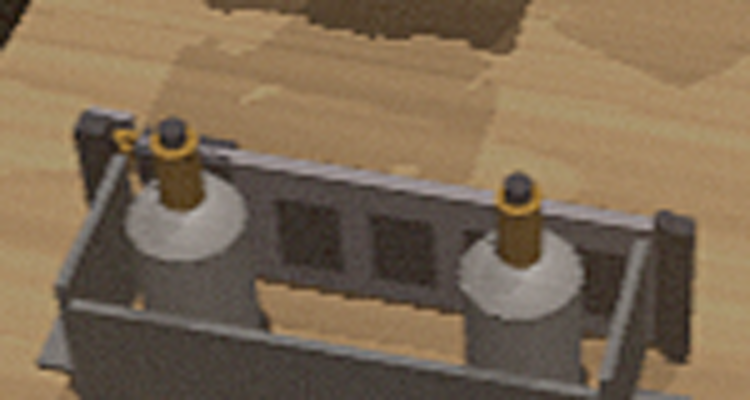

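View pics/t32.png

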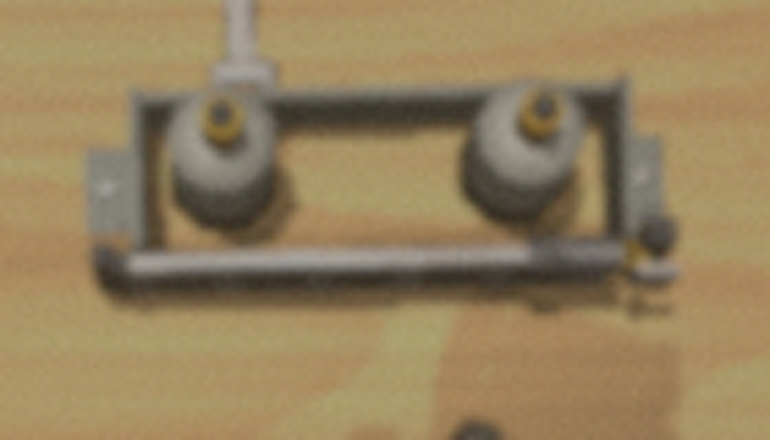

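View pics/scene32.png

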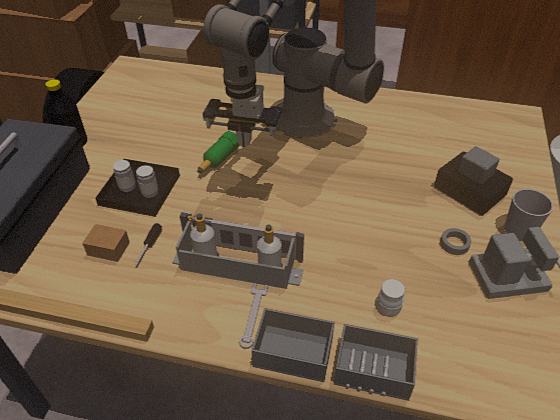

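Run:
```python
from h import *
p=read_camera('top')
b=lambda u,v,z: back(p,(240+(u+.5)/5.5-.5,140+(v+.5)/5.5-.5),z).round(4)
L=b(130,262,.094);R=b(615,253,.094);B0=b(140,97,.075);B1=b(625,88,.075)
print(L,R,'door slope',np.arctan2(R[0]-L[0],L[1]-R[1]),'back slope',np.arctan2(B1[0]-B0[0],B0[1]-B1[1]))
print('bolt',b(632,250,.083),'strike',b(655,271,.098))
```

```text
[0.6148 0.1025 0.094 ] [ 0.6173 -0.1615  0.094 ] door slope 0.009469413919393654 back slope 0.010029381388376736
bolt [ 0.6208 -0.1724  0.083 ] strike [ 0.6066 -0.1824  0.098 ]
```

The door is parallel to the back panel (angle about 0). The brass bolt is on the bay side of the strike (x 0.621 against 0.607). Both cylinders and both tins are standing, and the bystanders haven't moved. Handing in.

Run:
```python
from h import *
print(hand_in(), observe()['time'])
```

```text
the job is handed in; nothing more can be done
the job is handed in; nothing more can be done
```

The job is handed in, after about 41 s of robot time. Both tins stand in the black tray, the two cylinders present stand upright in the bay, and the door is shut and looks latched.

- **Cylinders:** I pinched each one by the neck and tipped it up with its foot kept down on the bench and pushed towards the back panel, then released it. One was knocked a few centimetres during the run; I measured it again before gripping it.
- **Final pictures:**
  - The cylinder feet are at about (0.68, 0.054) and (0.68, -0.112).
  - The tins are at about (0.468, -0.360) and (0.461, -0.435).
  - The door is parallel to the back panel to within about 0.001 rad, and the brass bolt shows about 14 mm behind the strike. I did not tug the door to confirm the latch.
  - The green look-alike and the other things on the bench looked unmoved.
- **Door push:** the measured force jumped briefly to about 43 N along the bay (55 N in all) as the door met its stop. The fingers were meant to be the only contact, and I backed off at once. I could not tell from the force reading whether the gripper's body, limited to 40 N, also took some of that load.

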